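Pour the copper stubs into the rack and hang up the tray

TASK

Take the tray of copper tube stubs by its orange handle, rest its front lightly on the steel sill bar of the stub rack with the lip over the run-in shelf, and tip it there so that the four stubs roll out and settle one in each groove. Then hang the empty tray by its handle on the double hook, pushing in under the red keeper until it drops behind the handle, and let go. Spill nothing on the table and leave the gauge set, wrench, gland and pliers alone.

Things in the scene. Friction and masses are not known exactly. Their poses are not given: they have to be found in the camera images.
- tray: loose carrying tray of bent aluminium, 0.3 kg, orange handle. Origin: centre of its underside; z up, -x the pouring end. Inside 116 mm wide (122 outside), open at the lip (x = -57 mm), back wall at x = +50 to 53 mm, 44 mm high. Its 3 mm floor falls 8 degrees from the lip to the back wall, where the stubs lie; tipped more than 8 degrees, lip down, they roll out
- tray_handle (a point): middle of the tray's orange handle bar, 82 mm above the tray's underside, right over its origin. The bar runs along the tray's y: 16 mm thick along x, 18 mm high, 116 mm long between two 36 mm wide uprights; the stubs stay under 37 mm above the tray's underside. Axes as the tray's
- tray_lip (a point): middle of the lower edge of the tray's pouring lip: 57 mm in front (-x) of the tray's origin and 15 mm above its underside. From the lip the floor's underside falls 8 degrees towards the back and is clear for 23 mm, then comes a front foot. Axes as the tray's
- rack: fixed rack 186 mm along x, 160 along y, 70 high: a grey block with four grooves along y, sloping down 9 degrees to its -x; origin: centre of underside. From the high end: sill bar, 45 mm run-in shelf, grooves (26 wide, 21.5 deep, 33 apart), end stop. A seated stub is about flush with the ribs; others roll over it, or stick there or skip a groove if poured fast. Cheeks 126 mm apart start 20 mm past the sill
- rack_sill (a point): top of the steel sill bar (10 mm thick, 160 mm long along the rack's y) at the middle: 83.8 mm along the rack's x from its origin, 72.6 mm above its underside. The bar stands 7 mm above the run-in shelf. Axes as the rack's
- hook: fixed hook stand: two steel prongs side by side, 86 mm apart, pointing to its own -x (the robot), their tops 196 mm above the table; origin: on the table under the handle's place, z up. Each prong is 9 mm wide, flat on top, with a tip at x = -14 to -20 mm turned up 8 mm. A red keeper is hinged behind and over the prongs; post and plate stand behind x = +95 mm
- hook_seat (a point): middle of the tray's handle when it hangs on the prongs right behind their tips: 205 mm above the table over the hook's origin; the handle can also lie up to 30 mm farther in (+x). The gripper fits between the prongs (77 mm apart inside). Axes as the hook's
- keeper (a joint): gravity keeper, two red arms (y = +-43 mm) on one hinge 82 mm behind and 4 mm above the seat; 0 = fallen, noses shutting the gap above the prong tips, grows as it lifts (rad, to 0.9). The noses' slanting fronts begin 53 mm before the seat: a handle 11 to 14 mm above the seat and moved in (+x) lifts them (about 0.25 rad, a few N), then they fall behind it as it is lowered
- stub1: copper tube stub, 22 mm thick, 110 mm long, about 65 g, in the tray at the start, lying across it side by side with the others; origin at its middle, its own y along its length
- stub2: copper tube stub, 22 mm thick, 110 mm long, about 65 g, in the tray at the start, lying across it side by side with the others; origin at its middle, its own y along its length
- stub3: copper tube stub, 22 mm thick, 110 mm long, about 65 g, in the tray at the start, lying across it side by side with the others; origin at its middle, its own y along its length
- stub4: copper tube stub, 22 mm thick, 110 mm long, about 65 g, in the tray at the start, lying across it side by side with the others; origin at its middle, its own y along its length
- groove1 (a point): where the middle of a stub lies when it is seated in groove 1 of the rack (1 is the lowest, next to the end stop, 4 is nearest the sill): -74.7 mm along the rack's x, 29.8 mm above its underside
- groove2 (a point): where the middle of a stub lies when it is seated in groove 2 of the rack (1 is the lowest, next to the end stop, 4 is nearest the sill): -42.1 mm along the rack's x, 35.0 mm above its underside
- groove3 (a point): where the middle of a stub lies when it is seated in groove 3 of the rack (1 is the lowest, next to the end stop, 4 is nearest the sill): -9.5 mm along the rack's x, 40.1 mm above its underside
- groove4 (a point): where the middle of a stub lies when it is seated in groove 4 of the rack (1 is the lowest, next to the end stop, 4 is nearest the sill): 23.1 mm along the rack's x, 45.3 mm above its underside
- gauges: manifold gauge set, 205 x 210 x 60 mm, black with orange ends, two dials, brass ports; bystander. Origin: about the middle of its underside
- wrench: adjustable wrench, 230 x 45 x 13 mm, black and yellow handle; bystander. Origin: about the middle of its underside, length along its x
- gland: grey plastic pipe gland standing on end, 50 mm thick, 52 mm high; bystander. Origin: centre of its underside
- pliers: pliers with red handles, 170 x 70 x 14 mm; bystander. Origin: about the middle of its underside
Not all that is in view belongs to the job. Leave any green or purple look-alike of the tray alone.

How it is judged:
On the way, in this order (a step that is already met when the one before it is completed fails the run):
1. the front of the loaded tray rests on the rack's sill bar, with all four stubs still in the tray (contact force between tray and rack above 0.3 N and distance between tray_lip and rack_sill below 0.045 m and x of each of stub1, stub2, stub3, stub4 in the frame of tray above -0.05 m and z of each of stub1, stub2, stub3, stub4 in the frame of tray below 0.05 m), for 0.1 s.
2. all four stubs have rolled out onto the rack while the tray's lip is still at the sill (distance between tray_lip and rack_sill below 0.045 m and x of each of stub1, stub2, stub3, stub4 in the frame of rack below 0.055 m and z of each of stub1, stub2, stub3, stub4 in the frame of rack below 0.09 m), for 0.1 s.
At the end, for the whole second after the job is handed in: One stub at rest in each groove (middle within 13 mm of the groove's point, along it within 0.06 rad); the tray hangs at rest, upright within 0.2 rad, handle 10 mm before to 35 mm behind the seat, within 12 mm sideways and 6 mm in height, keeper down (under 0.06 rad) (((distance between stub1 and groove1 below 0.013 m and angle between the y axis of stub1 and the y axis of rack, either way round below 0.06 rad) or (distance between stub2 and groove1 below 0.013 m and angle between the y axis of stub2 and the y axis of rack, either way round below 0.06 rad) or (distance between stub3 and groove1 below 0.013 m and angle between the y axis of stub3 and the y axis of rack, either way round below 0.06 rad) or (distance between stub4 and groove1 below 0.013 m and angle between the y axis of stub4 and the y axis of rack, either way round below 0.06 rad)) and ((distance between stub1 and groove2 below 0.013 m and angle between the y axis of stub1 and the y axis of rack, either way round below 0.06 rad) or (distance between stub2 and groove2 below 0.013 m and angle between the y axis of stub2 and the y axis of rack, either way round below 0.06 rad) or (distance between stub3 and groove2 below 0.013 m and angle between the y axis of stub3 and the y axis of rack, either way round below 0.06 rad) or (distance between stub4 and groove2 below 0.013 m and angle between the y axis of stub4 and the y axis of rack, either way round below 0.06 rad)) and ((distance between stub1 and groove3 below 0.013 m and angle between the y axis of stub1 and the y axis of rack, either way round below 0.06 rad) or (distance between stub2 and groove3 below 0.013 m and angle between the y axis of stub2 and the y axis of rack, either way round below 0.06 rad) or (distance between stub3 and groove3 below 0.013 m and angle between the y axis of stub3 and the y axis of rack, either way round below 0.06 rad) or (distance between stub4 and groove3 below 0.013 m and angle between the y axis of stub4 and the y axis of rack, either way round below 0.06 rad)) and ((distance between stub1 and groove4 below 0.013 m and angle between the y axis of stub1 and the y axis of rack, either way round below 0.06 rad) or (distance between stub2 and groove4 below 0.013 m and angle between the y axis of stub2 and the y axis of rack, either way round below 0.06 rad) or (distance between stub3 and groove4 below 0.013 m and angle between the y axis of stub3 and the y axis of rack, either way round below 0.06 rad) or (distance between stub4 and groove4 below 0.013 m and angle between the y axis of stub4 and the y axis of rack, either way round below 0.06 rad)) and linear speed of each of stub1, stub2, stub3, stub4 below 0.02 m/s and x of tray_handle in the frame of hook between -0.01 and 0.035 m and y of tray_handle in the frame of hook between -0.012 and 0.012 m and z of tray_handle in the frame of hook_seat between -0.006 and 0.006 m and angle between tray's own z axis and vertical below 0.2 rad and value of joint keeper below 0.06 rad and linear speed of tray below 0.05 m/s); the robot touches nothing.
It fails at once if a stub lands on the table (height (world z) of any of stub1, stub2, stub3, stub4 below 0.0145 m).
It fails at once if the tray is leaned on the rack with more than 35 N (contact force between tray and rack above 35 N).
It fails at once if the gauge set, the wrench, the gland or the pliers are shifted by more than 20 mm (distance of any of gauges, wrench, gland, pliers from where it was at the start of the episode above 0.02 m).
It also fails if it takes over 67 s, if anything falls off the work surface, if the arm or the gripper's body presses on something with over 40 N, if the wrist force passes 120 N, or if a joint passes its speed limit or range.

ROBOT

A 6-joint arm with a two-finger parallel gripper is mounted at the origin on the work surface. World frame = base frame: x ahead of the robot, y to its left, z up, the work surface at z = 0. Lengths are in m, angles in rad, forces in N, time in s.
With the tool pointing down it reaches from about 0.35 to 0.925 m from the base axis. Payload 6.4 kg.
Tool frame: the origin (TCP) lies at the very end of the fingers, on their centre line; the grasp point (between the pads) lies 19 mm behind it (ctrl.tcp_to_grasp is the distance from the TCP to the grasp point, in m); y points along the fingers, z is the direction in which the jaws open and shut, and the axes are right-handed (so a half turn about y gives the same grasp; the last joint's range is limited). The gripper opens to 85 mm and grips with 20 to 120 N. Pads are 22 mm wide; open, the fingers measure 114 mm over their backs; the gripper's body (76 mm by 85 mm) begins 54 mm behind the grasp point. The pads swing forward as they close: fully open they stand 13 mm farther back than shut.
Start: joints at [-1.407, 0.245, 1.558, -0, 1.339, -0.174], TCP at [0.215, -0.613, 0.208] pointing down, gripper open.
Joint ranges: [-3.13, 3.13], [-1.02, 2.26], [0.13, 2.54], [-0.95, 4.09], [0.21, 2.88], [-2.74, 2.74]. Speed limits (rad/s): [2.57, 2.57, 3.14, 3.14, 3.14, 3.14].

INTERFACE

Orientations are given as [roll, pitch, yaw] about the fixed x, y, z axes, in that order (R = Rz(yaw) Ry(pitch) Rx(roll)).
In Python, from station import ctrl gives the robot as it stands.
- The arm moves only by the tool apply_moves, never from a script. Its argument "commands" is a list that holds one entry, the list of rows, each a list of 5 numbers: the shift along the tool's x, y, z in mm, then the turn about the tool's y in rad, then the opening, from 0 (shut) to 1 (fully open). A call has 1 to 20 rows; each row is the pose to reach, as a shift and turn from the pose commanded when the call began, along the tool's axes at that moment; what a row does not reach only later rows make up. A row lasts 1/10 s, in which the tool goes at most 50 mm and 8.59 degrees, less where a joint would pass 70% of its speed; a pose out of reach is approached as far as the arm can. A call with a gripper value outside its range is refused whole. The fingers move at their own pace and stop on an object; the grip force is fixed at half the most. Time passes only in rows, so rows that repeat a pose let the fingers close. It gives the time, the measured TCP pose, the force and the opening at its end, in the units of the state.
- ctrl.state(): the state, without advancing time (a new reading comes with each control period).
- ctrl.camera(name): name is "side" or "top"; returns the picture (400x640x3 uint8, red, green, blue); there is no depth.
- ctrl.get_calibration(name): a dict with "K" (3x3 intrinsics, pixels), "xyz" and "orientation" of the camera in the world. Camera axes: x right, y up, looking along -z (the intrinsics and any distortion apply to the point x, -y, -z); pixel columns grow to the right and rows downward; lengths in m; the calibration is good to about 2 mm. A picture is of the moment at which its call begins. get_calibration takes no time and is no camera call.
- ctrl.close_job(): hands the job in, once; it reports no verdict.
Trained networks look in the newest picture that a camera, given by its name, has taken for a name from the list of things; names that differ only in an ending like _2 or _b are one class to them, and where a whole thing is asked for, a point or a joint stands for the part that bears it (a point fixed in the world has none). Each returns a list of dicts, best first, with "p" (0 to 1); they miss things now and then, are a little off and sometimes report something else, mostly with a low value. They report only what shows in the picture. A call takes as long as a camera call. They do not tell look-alikes from the thing itself.
- ctrl.search_frame(label, camera): "xyz" ([x, y, z] in m, in the coordinates of the camera as it stood for that picture, good to about 4 mm: the middle of the surface that is visible of it).
- ctrl.trace(label, camera): "pixels" (400x640 bool, what is visible of it).
- ctrl.place_of(label, camera): "xyz" ([x, y, z] in m, in the coordinates of the camera as it stood for that picture, good to about 4 mm: a listed point, or the origin of a listed thing).
The state is a dict: "clock": time; "q": joint angles; "joint_vel": joint speeds; "joint_efforts": joint torques, N m; "position": TCP position; "eef_rot": TCP orientation; "wrist_force": force on the tool from outside, world axes, zero at the start; "torque": the same for the moment, N m; "width": finger opening in m.
Only numpy, scipy, OpenCV 4.12 (cv2) and the standard library are available. Lean on these libraries where they do the work, as an engineer would, in place of code of your own. Each camera call takes 0.05 s, during which the arm holds its last target.

## Working session

There is one attempt and no reset: what is moved stays moved. The work goes in short steps, Python scripts to look and compute and a tool call to move; the robot and the scene stay as the last step left them, time stands still between calls to the robot, and variables do not carry over. Pictures are saved under pics/ and viewed, and the job is handed in when it is done.

Besides the shell and the picture viewer there is one more tool, called after "Request:" by a JSON object that holds its "name" and its "arguments", one argument or row to a line. apply_moves: Moves the arm, as the interface text tells. Its arguments: {"type":"object","properties":{"commands":{"type":"array"}},"required":["commands"]}

```bash
ls; mkdir -p pics
python3 - <<'E'
from station import ctrl
import cv2
print(ctrl.state())
for n in("side","top"):
    im=ctrl.camera(n); cv2.imwrite(f"pics/{n}0.png",im[:,:,::-1]); print(n,ctrl.get_calibration(n))
    for l in("tray","tray_handle","tray_lip","rack","rack_sill","hook","hook_seat","groove1","groove4","gauges","wrench","gland","pliers","keeper"):
        try: print(l,[(round(d["p"],2),[round(float(v),4) for v in d["xyz"]]) for d in ctrl.place_of(l,n)])
        except Exception as e: print(l,e)
E
```

```text
pics
{'clock': 0.0, 'q': array([-1.40707184e+00,  2.45845900e-01,  1.55901017e+00, -1.15254222e-06,
        1.33866642e+00, -1.74055186e-01]), 'joint_vel': array([ 0.00113017, -0.00207564, -0.00087386,  0.00083212, -0.00055808,
        0.00068831]), 'joint_efforts': array([-2.96658936e-05, -4.29500270e+01, -3.26132369e+01, -2.01841412e-04,
        5.30415695e-03, -4.13511785e-06]), 'position': array([ 0.21533999, -0.61266408,  0.20646206]), 'eef_rot': array([-1.57269720e+00,  3.33100647e-04, -2.80381303e+00]), 'wrist_force': array([ 0.16916925, -0.31361344,  0.53126038]), 'torque': array([ 0.00538147, -0.03503509, -0.01444976]), 'width': 0.08524888355286749}
side {'K': array([[404.1082289 ,   0.        , 323.9197143 ],
       [  0.        , 404.1082289 , 199.07775708],
       [  0.        ,   0.        ,   1.        ]]), 'xyz': array([-0.23441187,  0.69493229,  0.92296483]), 'orientation': array([ 0.92178243, -0.01107543, -2.32606263])}
tray [(0.87, [-0.3038, -0.1146, -1.3685]), (0.87, [-0.0072, -0.3377, -1.088]), (0.58, [-0.1573, -0.2293, -1.2185])]
tray_handle [(0.95, [-0.3054, -0.
[... 1988 characters left out ...]
 (0.77, [0.2293, -0.0279, -1.3362]), (0.63, [0.2491, -0.0891, -1.3319]), (0.61, [0.2424, -0.0561, -1.3378]), (0.28, [-0.2397, -0.0716, -1.3413])]
groove4 [(0.92, [0.2226, 0.0068, -1.336]), (0.77, [0.2293, -0.0279, -1.3362]), (0.63, [0.2491, -0.0891, -1.3319]), (0.61, [0.2424, -0.0561, -1.3378]), (0.28, [-0.2397, -0.0716, -1.3413])]
gauges [(0.88, [0.4777, 0.0343, -1.391]), (0.37, [-0.0228, 0.172, -1.2134])]
wrench [(0.55, [-0.0099, -0.1235, -1.3539]), (0.23, [-0.0229, 0.1751, -1.2104])]
gland [(0.47, [-0.0102, 0.042, -1.3962])]
pliers [(0.6, [-0.4821, 0.0538, -1.3942])]
keeper it knows: gauges, gland, groove, hook, hook_seat, pliers, rack, rack_sill, stub, tray, tray_handle, tray_lip, wrench
```

View pics/side0.png

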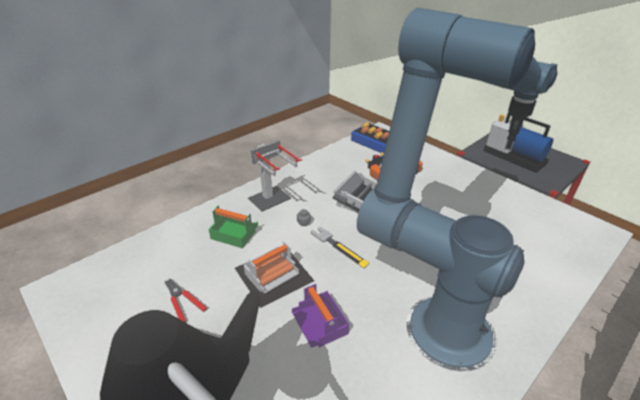

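View pics/top0.png

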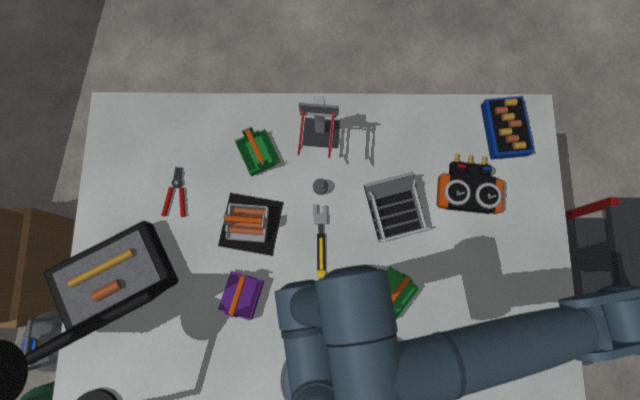

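```bash
cat > h.py <<'E'
import numpy as np,cv2
from scipy.spatial.transform import Rotation as R
from station import ctrl
def c2w(n,p):
    c=ctrl.get_calibration(n); return R.from_euler('xyz',c['orientation']).apply(p)+c['xyz']
def proj(n,P):
    c=ctrl.get_calibration(n); p=R.from_euler('xyz',c['orientation']).inv().apply(np.asarray(P)-c['xyz'])
    K=c['K']; q=np.atleast_2d(p); return np.c_[K[0,2]+K[0,0]*q[:,0]/-q[:,2],K[1,2]-K[1,1]*q[:,1]/-q[:,2]]
def ray(n,uv,z):
    c=ctrl.get_calibration(n);K=c['K'];d=R.from_euler('xyz',c['orientation']).apply([(uv[0]-K[0,2])/K[0,0],-(uv[1]-K[1,2])/K[1,1],-1]);return c['xyz']+d*(z-c['xyz'][2])/d[2]
def look(l,n,show=True):
    o=[(round(float(d["p"]),2),np.round(c2w(n,d["xyz"]),4),np.round(proj(n,c2w(n,d["xyz"]))[0])) for d in ctrl.place_of(l,n)]
    if show:
        for a in o: print(n,l,*a)
    return o
E
python3 - <<'E'
from h import *
for l in("tray","tray_handle","tray_lip","rack","rack_sill","hook","hook_seat","groove1","stub1"):
  for n in("side","top"): look(l,n)
E
```

```text
side tray 0.87 [0.7102 0.2088 0.0012] [234. 233.]
side tray 0.87 [ 0.246   0.2384 -0.0037] [321. 325.]
side tray 0.58 [0.4723 0.2316 0.0021] [272. 275.]
top tray 0.81 [ 0.2577 -0.225   0.0013] [391. 293.]
top tray 0.8 [0.4699 0.2359 0.0085] [247. 225.]
top tray 0.68 [0.2521 0.241  0.001 ] [243. 294.]
top tray 0.62 [0.7153 0.2094 0.002 ] [259. 153.]
top tray 0.28 [ 0.5917 -0.4802 -0.0021] [466. 190.]
side tray_handle 0.95 [0.7105 0.212  0.0839] [230. 214.]
side tray_handle 0.61 [0.5134 0.2239 0.0185] [265. 263.]
side tray_handle 0.58 [0.4714 0.2314 0.0794] [270. 257.]
side tray_handle 0.56 [0.2488 0.2458 0.0828] [319. 305.]
top tray_handle 0.9 [ 0.2588 -0.226   0.0842] [396. 293.]
top tray_handle 0.85 [0.4756 0.2345 0.0876] [243. 219.]
top tray_handle 0.7 [0.7121 0.2159 0.083 ] [253. 146.]
top tray_handle 0.7 [0.2488 0.2462 0.0821] [236. 295.]
side tray_lip 0.95 [0.2638 0.2933 0.0121] [301. 329.]
side tray_lip 0.93 [0.4163 0.2343 0.0144] [282. 283.]
side tray_lip 0.74 [0.7369 0.1559 0.0109] [243. 220.]
top tray_lip 0.95 [ 0.2912 -0.1805  0.0143] [377. 282.]
top tray_lip 0.81 [0.7369 0
[... 753 characters left out ...]
409  0.0414] [366. 195.]
top groove1 0.92 [ 0.5499 -0.2293  0.0476] [393. 199.]
top groove1 0.77 [ 0.5161 -0.2363  0.0403] [395. 210.]
top groove1 0.63 [ 0.4554 -0.2565  0.0319] [401. 229.]
top groove1 0.61 [ 0.4889 -0.2496  0.0329] [399. 219.]
top groove1 0.28 [0.4707 0.2324 0.0283] [247. 223.]
side stub1 0.83 [0.4441 0.2275 0.0284] [278. 274.]
side stub1 0.69 [0.4894 0.2272 0.0189] [269. 267.]
side stub1 0.52 [0.5146 0.2256 0.0184] [265. 263.]
side stub1 0.48 [0.468  0.2301 0.0284] [272. 270.]
top stub1 0.71 [0.4509 0.2354 0.032 ] [246. 229.]
top stub1 0.49 [0.515  0.2276 0.0211] [250. 210.]
top stub1 0.49 [0.4938 0.2326 0.0241] [248. 216.]
top stub1 0.44 [0.471  0.2356 0.0271] [246. 223.]
```

The top picture shows five tray-like or rack-like things:
- aluminium tray with copper stubs: top (247,223), side (272,268)
- green trays: top (257,150) and (398,293)
- purple tray: top (241,295), side (320,315)
- rack: top (398,207), side (357,190)
- hook: top (320,130), side (270,180)

The bare aluminium tray with an orange handle and four stubs fits the description. I'll confirm it in a crop.

Run:
```python
from h import *
a=cv2.imread('pics/top0.png');b=cv2.imread('pics/side0.png')
z=lambda i,x,y,w,h,s:cv2.resize(i[y:y+h,x:x+w],None,fx=s,fy=s,interpolation=cv2.INTER_CUBIC)
c=np.vstack([np.hstack([z(a,210,180,80,60,5),z(b,230,230,80,60,5)]),np.hstack([z(a,290,95,80,60,5),z(a,355,165,80,60,5)][:2])])
cv2.imwrite('pics/crop1.png',c)
# masks
for l in("tray_handle","rack_sill","hook","tray","rack"):
  for n in("top","side"):
    for d in ctrl.trace(l,n):
      ys,xs=np.nonzero(d['pixels']); 
      if len(xs)<5: continue
      print(l,n,round(float(d['p']),2),len(xs),[np.round(v,1) for v in cv2.minAreaRect(np.c_[xs,ys].astype(np.float32))])
```

```text
tray_handle top 0.83 761 [array([244.9, 221.9]), array([44.7, 35.6]), np.float64(4.6)]
tray_handle top 0.78 1354 [array([255.7, 148.4]), array([46.1, 33.1]), np.float64(63.4)]
tray_handle top 0.77 816 [array([403.9, 288.9]), array([48.6, 26.4]), np.float64(79.1)]
tray_handle top 0.66 1565 [array([241. , 295.5]), array([36.8, 45.7]), np.float64(17.9)]
tray_handle top 0.36 1704 [array([318.8, 124.2]), array([40.5, 54.5]), np.float64(1.3)]
tray_handle side 0.77 2355 [array([318. , 314.8]), array([61.3, 46.9]), np.float64(61.7)]
tray_handle side 0.73 1384 [array([232. , 228.1]), array([47.1, 34.2]), np.float64(14.0)]
tray_handle side 0.57 914 [array([271.3, 269.6]), array([36.2, 50.1]), np.float64(63.4)]
rack_sill top 0.96 3138 [array([395.5, 206.3]), array([61.7, 53.1]), np.float64(75.4)]
rack_sill side 0.62 964 [array([270.9, 269. ]), array([36.2, 51.8]), np.float64(64.1)]
rack_sill side 0.56 1096 [array([352.5, 191. ]), array([31.3, 42.2]), np.float64(33.7)]
hook top 0.93 1800 [array([318.6, 125.4]), array([41.1, 59. ]), np.float64(2.5)]
hook side 0.89 1592 [array([274.6, 176.1]), arr
[... 238 characters left out ...]
3]), array([38.3, 45.2]), np.float64(18.4)]
tray top 0.61 719 [array([244.9, 221.8]), array([44.6, 35.4]), np.float64(4.4)]
tray side 0.92 1371 [array([232.2, 228.6]), array([47. , 34.2]), np.float64(13.2)]
tray side 0.89 942 [array([271.5, 269.1]), array([35.3, 50.6]), np.float64(62.2)]
tray side 0.66 122 [array([272.1, 269.1]), array([ 4.2, 32.2]), np.float64(61.4)]
tray side 0.59 2203 [array([317.8, 315. ]), array([60.4, 44.7]), np.float64(61.4)]
rack top 0.96 3087 [array([395.7, 206.3]), array([61.1, 52.7]), np.float64(74.1)]
rack side 0.56 1080 [array([352.3, 191.4]), array([31. , 42.3]), np.float64(33.2)]
rack side 0.25 186 [array([302.8, 217.8]), array([14.8, 14.1]), np.float64(45.0)]
```

View pics/crop1.png

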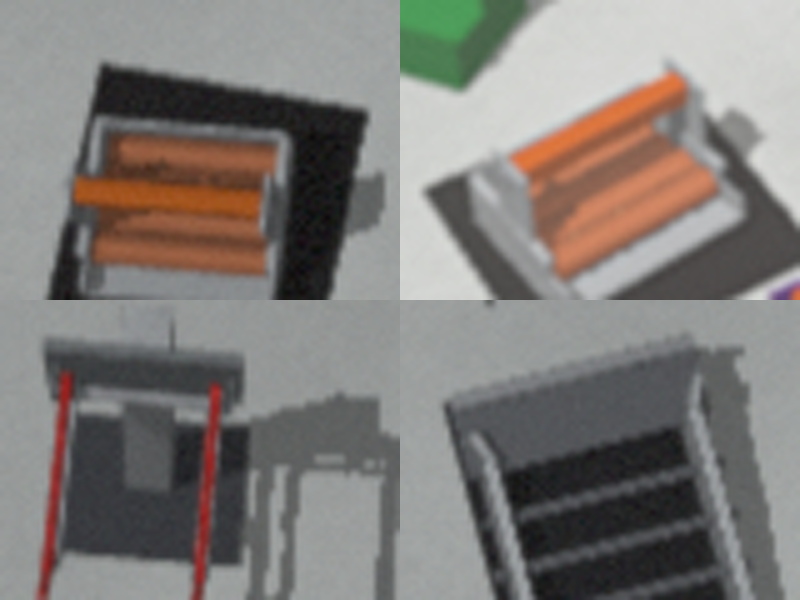

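Confirmed: the top-left and top-right crops show the bare aluminium tray with its orange bar and copper stubs, lip toward the robot. Next I'll work out the yaws.

Run:
```python
from h import *
def pt(x,y,ox,oy,z,n='top'): return ray(n,((x+.5)/5-.5+ox,(y+.5)/5-.5+oy),z)
def seg(nm,a,b,o,z,n='top'):
    A=pt(*a,*o,z,n);B=pt(*b,*o,z,n);d=B-A;print(nm,A[:2].round(4),B[:2].round(4),'len',round(float(np.hypot(*d[:2])),4),'ang',round(float(np.arctan2(d[1],d[0])),3), 'mid',((A+B)/2)[:2].round(4))
seg('bar top',(75,190),(262,203),(210,180),.088)
seg('bar side',(108,163),(288,83),(230,230),.088,'side') 
seg('stubfront',(95,250),(268,263),(210,180),.036)
seg('backwall',(98,120),(292,134),(210,180),.044)
seg('sill',(445,103),(692,38),(355,165),.0726)
seg('sill_b',(445-400,103),(692-400,38),(355,165),.0726)
seg('armL',(68,75),(45,295),(290,95),.215)
seg('armR',(216,87),(195,295),(290,95),.215)
seg('plate',(45,42),(243,52),(290,95),.21)
# cheeks/groove lines
seg('rib1',(522-400,515-300),(690-400,472-300),(355,165),.055)
```

```text
bar top [0.479 0.291] [0.4717 0.1766] len 0.1147 ang -1.634 mid [0.4753 0.2338]
bar side [0.4844 0.2879] [0.466  0.1721] len 0.1173 ang -1.728 mid [0.4752 0.23  ]
stubfront [0.4493 0.2888] [0.4418 0.1792] len 0.1098 ang -1.639 mid [0.4456 0.234 ]
backwall [0.5314 0.2895] [0.5232 0.1658] len 0.124 ang -1.637 mid [0.5273 0.2276]
sill [ 0.5891 -0.3858] [ 0.6323 -0.5434] len 0.1634 ang -1.303 mid [ 0.6107 -0.4646]
sill_b [ 0.5874 -0.1355] [ 0.6306 -0.2917] len 0.162 ang -1.301 mid [ 0.609  -0.2136]
armL [0.7763 0.05  ] [0.6429 0.0608] len 0.1338 ang 3.061 mid [0.7096 0.0554]
armR [ 0.7693 -0.0357] [ 0.6434 -0.0241] len 0.1264 ang 3.05 mid [ 0.7064 -0.0299]
plate [0.799  0.0641] [ 0.7934 -0.0515] len 0.1157 ang -1.619 mid [0.7962 0.0063]
rib1 [ 0.5197 -0.1846] [ 0.548 -0.291] len 0.1101 ang -1.31 mid [ 0.5338 -0.2378]
```

```bash
cat >> h.py <<'E'
def cmd(targets,base=None):
    """targets: list of (x,y,z,jawyaw) world -> tool shifts mm from commanded/measured pose"""
    s=ctrl.state()
    p=np.array(base[:3]) if base is not None else s['position']
    if base is not None: yaw=base[3]-np.pi/2
    else: yaw=s['eef_rot'][2]
    X=np.array([np.cos(yaw),np.sin(yaw),0]);Y=np.array([0,0,-1.]);Z=np.cross(X,Y)
    for t in targets:
        d=np.array(t[:3])-p; a=-(t[3]-np.pi/2-yaw); a=(a+np.pi)%(2*np.pi)-np.pi
        print(np.round([d@X*1000,d@Y*1000,d@Z*1000],1),round(a,3))
E
python3 - <<'E'
from h import *
cmd([(.5,-.1,.21,-.065),(.475,.2335,.16,-.065)],base=(.215,-.613,.208,-1.233))
E
```

```text
[-438.9   -2.  -389.6] -1.168
[-525.8   48.  -712.5] -1.168
```

Request:
{"name": "apply_moves", "arguments": {
  "commands": [
    [[-220,-2,-195,-0.58,1],[-439,-2,-390,-1.168,1],[-439,-2,-390,-1.168,1],[-439,-2,-390,-1.168,1],[-439,-2,-390,-1.168,1],[-439,-2,-390,-1.168,1],[-439,-2,-390,-1.168,1],[-439,-2,-390,-1.168,1],[-439,-2,-390,-1.168,1],[-439,-2,-390,-1.168,1],[-439,-2,-390,-1.168,1],[-526,20,-712,-1.168,1],[-526,30,-712,-1.168,1],[-526,48,-712,-1.168,1],[-526,48,-712,-1.168,1],[-526,48,-712,-1.168,1],[-526,48,-712,-1.168,1],[-526,48,-712,-1.168,1],[-526,48,-712,-1.168,1],[-526,48,-712,-1.168,1]]
  ]
}}

```text
clock: 4.8
position: [0.4749, 0.235, 0.159]
eef_rot: [-1.572, -0.0, -1.632]
wrist_force: [0.3, -0.7, 0.0]
width: 0.0851
```

Run:
```python
from h import *
s=ctrl.state(); print(s['clock'],s['position'],s['eef_rot'],s['wrist_force'],s['q'])
cmd([(.475,.2335,.07,-.065),(.475,.2335,.125,-.065)])
n='side';im=ctrl.camera(n)
for q in (s['position'],(.475,.2335,.083)):
    u=proj(n,q)[0];print(u)
cv2.imwrite('pics/s1.png',cv2.resize(im[160:320,180:380,::-1],None,fx=3.5,fy=3.5,interpolation=2))
```

```text
4.8 [0.47487518 0.23496176 0.15901692] [-1.57188249e+00 -1.04787890e-04 -1.63163312e+00] [ 0.33828453 -0.72740186  0.01336267] [2.45189350e-01 1.41593242e-02 1.90490681e+00 2.41734474e-04
 1.22359380e+00 3.05943829e-01]
[ 1.5 89.   0.2] 0.004
[ 1.5 34.   0.2] 0.004
[266.44781278 236.6907605 ]
[268.79460989 255.87439528]
```

View pics/s1.png

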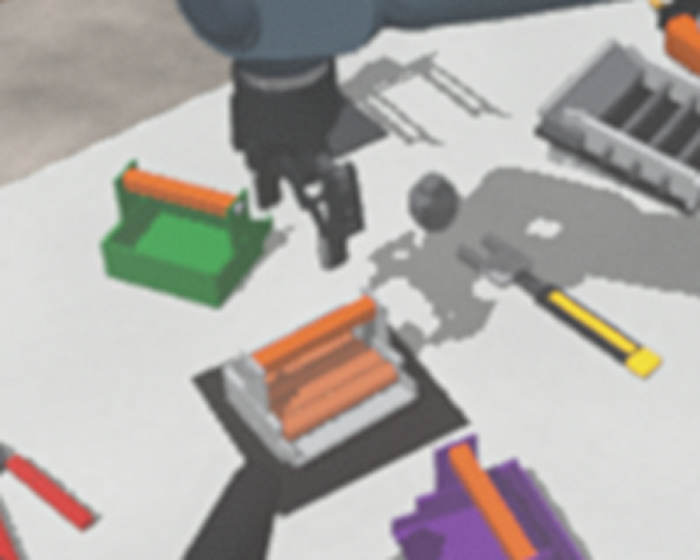

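The side view shows the open jaws above the bar, straddling it (bar at crop (315,330), TCP projected near full-frame (266,237)). I'll go down and close.

Request:
{"name": "apply_moves", "arguments": {
  "commands": [
    [[1,45,0,0,1],[1,80,0,0,1],[1,89,0,0,1],[1,89,0,0,1],[1,89,0,0,0.5],[1,89,0,0,0.1],[1,89,0,0,0],[1,89,0,0,0],[1,89,0,0,0],[1,89,0,0,0],[1,89,0,0,0],[1,89,0,0,0]]
  ]
}}

```text
clock: 6.05
position: [0.4756, 0.2318, 0.0705]
eef_rot: [-1.571, -0.0, -1.636]
wrist_force: [0.5, -0.3, 0.6]
width: 0.0002
```

Run:
```python
from h import *
s=ctrl.state(); print(s['clock'],s['position'],s['eef_rot'],s['wrist_force'],s['width'])
n='side';im=ctrl.camera(n)
cv2.imwrite('pics/s2.png',cv2.resize(im[200:320,200:350,::-1],None,fx=5,fy=5,interpolation=2))
```

```text
6.05 [0.47559946 0.23183845 0.07053981] [-1.57093500e+00 -3.67118019e-05 -1.63570727e+00] [ 0.51111345 -0.33235765  0.58068411] 0.0002032682077817957
```

View pics/s2.png

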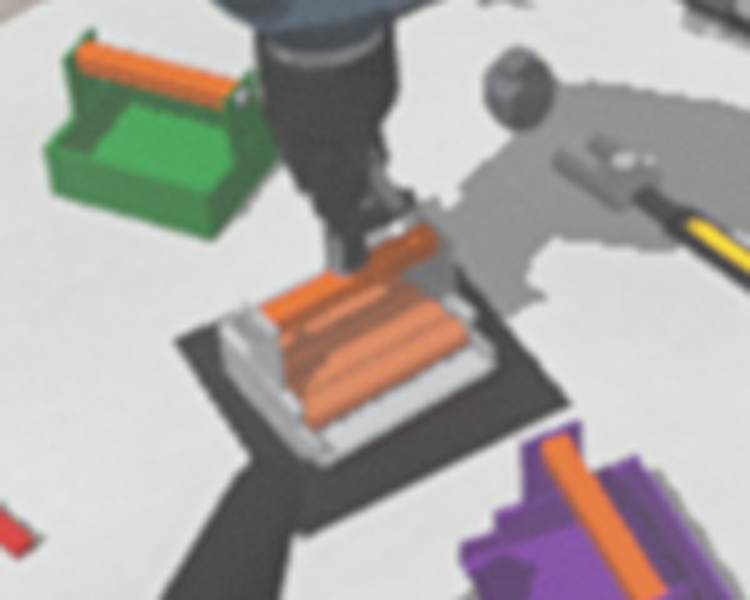

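Run:
```python
from h import *
s=ctrl.state()
for n in('side','top'):
    print(n,proj(n,s['position']))
im=ctrl.camera('top');im2=ctrl.camera('side')
cv2.imwrite('pics/s3.png',np.hstack([cv2.resize(im[175:255,200:300,::-1],None,fx=4,fy=4,interpolation=2),cv2.resize(im2[230:310,225:325,::-1],None,fx=4,fy=4,interpolation=2)]))
for n in('side','top'):
    look('tray_handle',n)
```

```text
side [[269.43318594 258.52112455]]
top [[244.99015954 219.73339733]]
side tray_handle 0.8 [0.4735 0.2323 0.0814] [269. 256.]
side tray_handle 0.76 [ 0.2593 -0.2292  0.0798] [425. 222.]
side tray_handle 0.74 [0.2503 0.2414 0.0818] [319. 304.]
side tray_handle 0.7 [0.7081 0.2093 0.0832] [231. 215.]
side tray_handle 0.2 [5.927e-01 4.000e-04 2.400e-03] [304. 222.]
top tray_handle 0.89 [0.7103 0.214  0.0862] [253. 146.]
top tray_handle 0.58 [ 0.2606 -0.2242  0.081 ] [395. 292.]
top tray_handle 0.54 [0.4744 0.2341 0.09  ] [243. 219.]
```

View pics/s3.png

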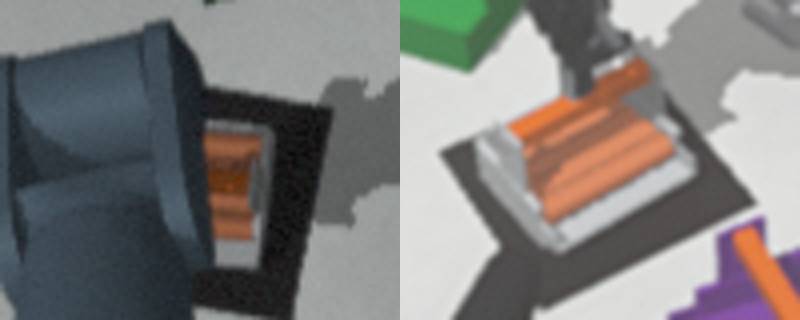

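Request:
{"name": "apply_moves", "arguments": {
  "commands": [
    [[0,-20,0,0,0],[0,-40,0,0,0],[0,-40,0,0,0],[0,-40,0,0,0]]
  ]
}}

```text
clock: 6.7
position: [0.4758, 0.2318, 0.1105]
eef_rot: [-1.57, 0.0, -1.636]
wrist_force: [1.3, 0.5, -0.1]
width: 0.0002
```

Run:
```python
from h import *
s=ctrl.state();print(s['clock'],s['position'],s['width'],s['wrist_force'])
for n in('side','top'):
    print(n,proj(n,s['position']))
im2=ctrl.camera('side')
cv2.imwrite('pics/s4.png',cv2.resize(im2[220:310,215:315,::-1],None,fx=6,fy=6,interpolation=2))
```

```text
6.7 [0.47576697 0.23180473 0.11049902] 0.00019990688942241055 [ 1.25877792  0.51181508 -0.13788522]
side [[268.42146789 248.5970284 ]]
top [[242.5403556  217.54415497]]
```

View pics/s4.png

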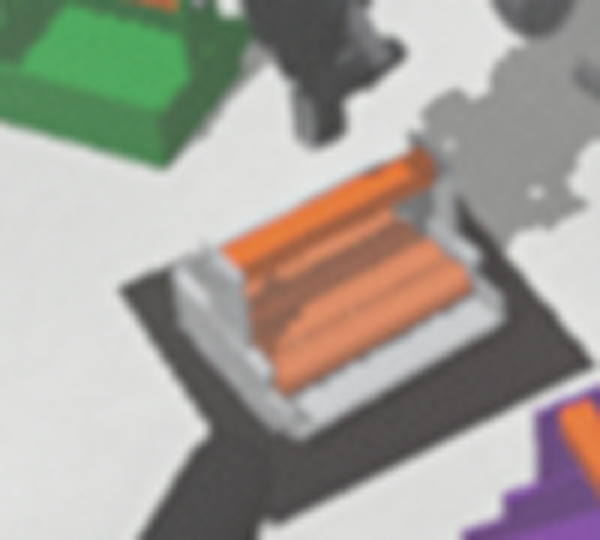

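Run:
```python
from h import *
print(ctrl.tcp_to_grasp, [a for a in dir(ctrl) if a[0]!='_'])
s=ctrl.state();p=s['position']
for dz in(0,.005,.01,.015,.02,.03): print(dz,proj('side',p+[0,0,dz])[0].round(1),proj('side',p+[-.011,0.006,dz])[0].round(1))
```

```text
0.0187 ['IKError', 'camera', 'close_job', 'get_calibration', 'place_of', 'search_frame', 'state', 'tcp_to_grasp', 'trace']
0 [268.6 248.9] [269.3 251.9]
0.005 [268.5 247.6] [269.2 250.6]
0.01 [268.4 246.4] [269.  249.4]
0.015 [268.2 245.1] [268.9 248.1]
0.02 [268.1 243.8] [268.8 246.8]
0.03 [267.9 241.2] [268.5 244.2]
```

Run:
```python
from h import *
im2=ctrl.camera('side')
cv2.imwrite('pics/s5.png',cv2.resize(im2[190:270,225:310,::-1],None,fx=7,fy=7,interpolation=4))
```

```text
(no output)
```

View pics/s5.png

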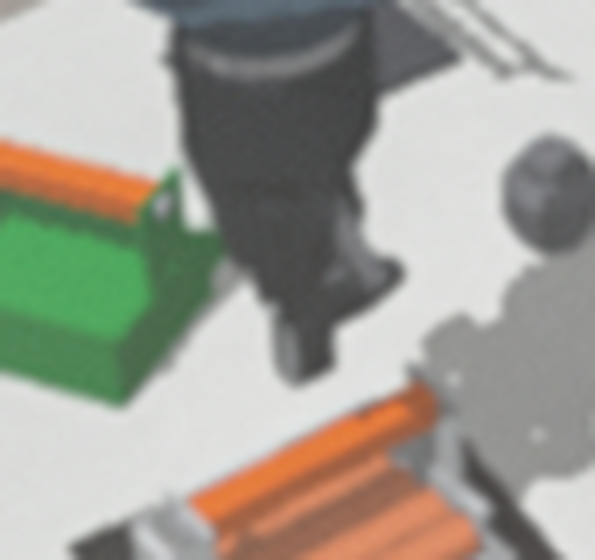

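The closed fingertips appear at full-frame (268,244), about 18 mm above the reported TCP (268.6,248.9). So they closed just over the top of the bar, and the tray hasn't moved. I'll grasp again about 16 mm deeper.

Request:
{"name": "apply_moves", "arguments": {
  "commands": [
    [[0,0,0,0,1],[0,0,0,0,1],[0,0,0,0,1],[0,0,0,0,1],[0,20,0,0,1],[0,45,0,0,1],[0,56.5,0,0,1],[0,56.5,0,0,1],[0,56.5,0,0,0.4],[0,56.5,0,0,0],[0,56.5,0,0,0],[0,56.5,0,0,0],[0,56.5,0,0,0],[0,56.5,0,0,0],[0,56.5,0,0,0]]
  ]
}}

```text
clock: 8.3
position: [0.4751, 0.2319, 0.0544]
eef_rot: [-1.572, -0.0, -1.636]
wrist_force: [-5.3, -0.3, 6.9]
width: 0.0143
```

Run:
```python
from h import *
s=ctrl.state();print(s['clock'],s['position'],s['width'],s['wrist_force'])
im2=ctrl.camera('side')
cv2.imwrite('pics/s6.png',cv2.resize(im2[220:310,215:315,::-1],None,fx=6,fy=6,interpolation=4))
```

```text
8.3 [0.47513009 0.23188511 0.05441119] 0.01434457506565906 [-5.32754823 -0.33375174  6.85049948]
```

View pics/s6.png

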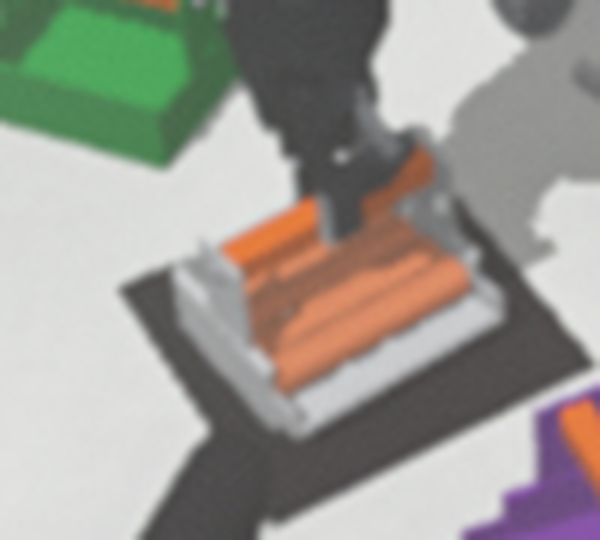

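Gripped: the finger lies over the bar front at crop (335,210) and the width reads 14 mm. Next I'll lift slowly.

Request:
{"name": "apply_moves", "arguments": {
  "commands": [
    [[0,-2,0,0,0],[0,-6,0,0,0],[0,-12,0,0,0],[0,-20,0,0,0],[0,-30,0,0,0],[0,-42,0,0,0],[0,-54,0,0,0],[0,-66,0,0,0],[0,-78,0,0,0],[0,-88,0,0,0],[0,-95,0,0,0],[0,-99,0,0,0],[0,-100,0,0,0],[0,-100,0,0,0]]
  ]
}}

```text
clock: 9.75
position: [0.4754, 0.2317, 0.1538]
eef_rot: [-1.571, -0.0, -1.636]
wrist_force: [-0.6, -0.6, -6.3]
width: 0.0143
```

Run:
```python
from h import *
s=ctrl.state();print(s['clock'],s['position'],s['width'],s['wrist_force'],s['torque'],s['eef_rot'])
im2=ctrl.camera('side')
cv2.imwrite('pics/s7.png',cv2.resize(im2[180:300,200:320,::-1],None,fx=5,fy=5,interpolation=4))
for l in('tray_handle','tray_lip','tray','stub1'): look(l,'side')
```

```text
9.75 [0.47544055 0.23173416 0.1537827 ] 0.014256063468239872 [-0.55540143 -0.64970071 -6.30543134] [-0.01778449  0.05531394 -0.0162285 ] [-1.57142838e+00 -1.74978207e-04 -1.63586676e+00]
side tray_handle 0.9 [0.7102 0.213  0.0848] [230. 214.]
side tray_handle 0.86 [0.4741 0.2302 0.181 ] [267. 230.]
side tray_handle 0.74 [ 0.259  -0.2252  0.0832] [424. 222.]
side tray_handle 0.58 [0.2477 0.241  0.081 ] [320. 305.]
side tray_lip 0.89 [0.2669 0.2926 0.0119] [301. 328.]
side tray_lip 0.83 [0.7355 0.1581 0.0133] [242. 220.]
side tray_lip 0.81 [0.415  0.2326 0.1172] [281. 258.]
side tray_lip 0.79 [ 0.29   -0.1791  0.0133] [405. 240.]
side tray 0.94 [ 0.2472  0.2377 -0.0039] [321. 324.]
side tray 0.75 [0.7111 0.2091 0.0024] [234. 233.]
side tray 0.59 [0.4738 0.2304 0.1047] [269. 250.]
side tray 0.59 [ 0.2586 -0.2264  0.0011] [421. 241.]
side stub1 0.72 [0.4696 0.2292 0.1245] [270. 246.]
side stub1 0.67 [0.4439 0.2325 0.13  ] [275. 250.]
side stub1 0.44 [0.4911 0.2287 0.1192] [266. 243.]
side stub1 0.42 [0.515  0.2248 0.1188] [262. 238.]
```

View pics/s7.png

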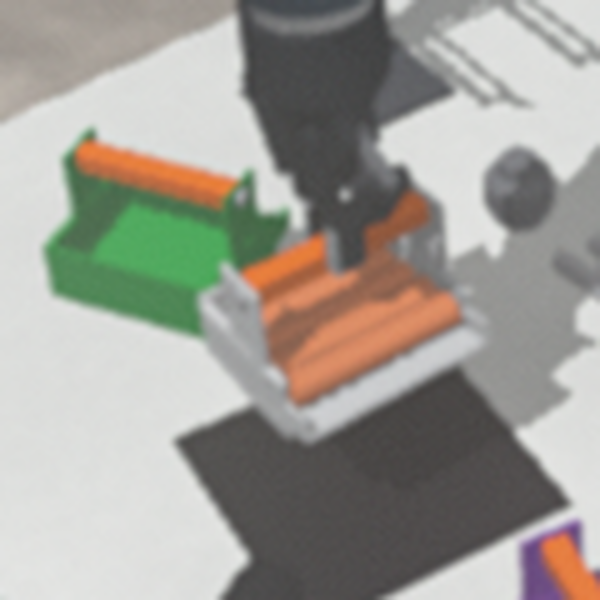

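Held level, handle about 28 mm above the reported TCP, all four stubs in the tray. Now the carry.

Run:
```python
from h import *
B=(.4754,.2317,.1548,-.065)
v=np.array([0,1,3,6,10,14.5,19.5,25,31,37,43.5,50,56,62.5,69,75,80.5,85.5,90,94])/100
v=v/v[-1]*.95
a=np.array([.4754,.2317,.1548,-.065]);b=np.array([.5,-.1,.205,.27])
cmd([(.5,-.1,.205,.27),(.6677,-.1977,.17,.27)],base=B)
cmd([(.6677,-.1977,.17,.27)],base=(.5,-.1,.205,.27))
```

```text
[329.4 -50.2  46.1] -0.335
[416.  -15.2 219.8] -0.335
[138.9  35.  135.6] 0.0
```

Request:
{"name": "apply_moves", "arguments": {
  "commands": [
    [[3,-5,0,0,0],[10,-12,1,0,0],[20,-20,2,-0.01,0],[33,-28,4,-0.02,0],[51,-36,7,-0.04,0],[71,-43,10,-0.06,0],[92,-48,13,-0.09,0],[115,-50,16,-0.12,0],[138,-50,19,-0.15,0],[161,-50,22,-0.18,0],[184,-50,26,-0.205,0],[207,-50,29,-0.23,0],[230,-50,32,-0.255,0],[252,-50,35,-0.275,0],[272,-50,38,-0.295,0],[290,-50,41,-0.31,0],[305,-50,43,-0.32,0],[317,-50,45,-0.33,0],[325,-50,46,-0.335,0],[329,-50,46,-0.335,0]]
  ]
}}

```text
clock: 12.0
position: [0.5002, -0.1006, 0.2047]
eef_rot: [-1.57, -0.001, -1.302]
wrist_force: [0.8, -0.2, -5.4]
width: 0.0145
```

Request:
{"name": "apply_moves", "arguments": {
  "commands": [
    [[1.5,0,1.5,0,0],[4.5,1,4.5,0,0],[9,2,9,0,0],[15,4,15,0,0],[22,6,22,0,0],[31,8,30,0,0],[41,10,40,0,0],[52,13,51,0,0],[63,16,61,0,0],[74,19,72,0,0],[85,22,83,0,0],[95,24,93,0,0],[104,26,102,0,0],[112,28,110,0,0],[119,30,117,0,0],[125,32,123,0,0],[130,33,128,0,0],[134,34,132,0,0],[137,35,135,0,0],[138.5,35,135.5,0,0]]
  ]
}}

```text
clock: 14.0
position: [0.6679, -0.1969, 0.169]
eef_rot: [-1.571, 0.0, -1.301]
wrist_force: [0.1, -0.6, -6.5]
width: 0.0144
```

Run:
```python
from h import *
s=ctrl.state();print(s['clock'],s['position'],s['width'],s['wrist_force'],s['torque'],s['eef_rot'])
im2=ctrl.camera('side');im=ctrl.camera('top')
cv2.imwrite('pics/s8.png',np.hstack([cv2.resize(im2[110:230,300:420,::-1],None,fx=3.3,fy=3.3,interpolation=2),cv2.resize(im[110:250,320:460,::-1],(396,396),interpolation=2)]))
for n in('side','top'):
  for l in('tray_handle','tray_lip','rack_sill','stub1','hook_seat'): 
    for o in look(l,n,False):
      if o[1][1]<.05 and o[1][0]>.4: print(n,l,*o)
```

```text
14.0 [ 0.66793561 -0.19692977  0.16896535] 0.014377439826125615 [ 0.06456797 -0.62491843 -6.54971674] [-0.07063213  0.06043917  0.01953364] [-1.57088374e+00  1.35742648e-04 -1.30073884e+00]
side tray_handle 0.79 [ 0.6666 -0.2018  0.1947] [331. 147.]
side tray_lip 0.57 [ 0.6091 -0.2156  0.1319] [345. 167.]
side rack_sill 0.98 [ 0.6025 -0.2172  0.0741] [346. 180.]
side stub1 0.58 [ 0.6634 -0.2032  0.1402] [332. 160.]
side stub1 0.58 [ 0.6389 -0.2051  0.1474] [337. 161.]
side stub1 0.43 [ 0.6836 -0.1941  0.1364] [326. 160.]
side hook_seat 0.68 [0.6832 0.0176 0.2053] [280. 165.]
```

View pics/s8.png

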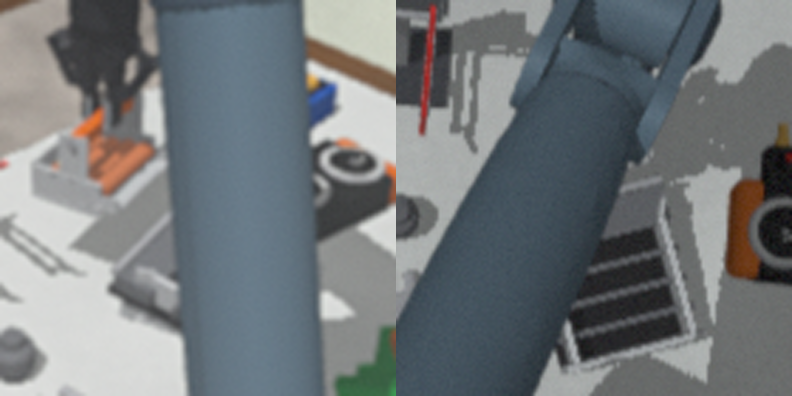

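Request:
{"name": "apply_moves", "arguments": {
  "commands": [
    [[-0.5,3,-1,0,0],[-1,8,-3,0,0],[-1.5,15,-6,0,0],[-1.5,23,-9,0,0],[-1.5,31,-11.5,0,0],[-1.5,38,-13,0,0],[-1.5,44,-13,0,0],[-1.5,48,-13,0,0],[-1.5,50,-13,0,0],[-1.5,51,-13,0,0],[-1.5,51,-13,0,0],[-1.5,51,-13,0,0]]
  ]
}}

```text
clock: 15.8
position: [0.6551, -0.1989, 0.1185]
eef_rot: [-1.57, -0.001, -1.301]
wrist_force: [0.3, -0.5, -6.2]
width: 0.0144
```

Run:
```python
from h import *
s=ctrl.state();print(s['clock'],s['position'],s['width'],s['wrist_force'],s['torque'],s['eef_rot'])
im2=ctrl.camera('side')
cv2.imwrite('pics/s9.png',cv2.resize(im2[120:210,300:400,::-1],None,fx=7,fy=6.6,interpolation=2))
for n in('side',):
  for l in('tray_handle','tray_lip','rack_sill','stub1'): 
    for o in look(l,n,False):
      if o[1][1]<.05 and o[1][0]>.4: print(n,l,*o)
```

```text
15.8 [ 0.65508787 -0.198933    0.11851282] 0.014408891772794785 [ 0.2834883  -0.50869048 -6.23539587] [ 0.03130853  0.04726585 -0.03191614] [-1.57024627e+00 -5.09891061e-04 -1.30069119e+00]
side tray_handle 0.83 [ 0.6557 -0.202   0.1473] [333. 159.]
side tray_lip 0.72 [ 0.5942 -0.2149  0.0787] [347. 181.]
side rack_sill 0.78 [ 0.6044 -0.2169  0.0768] [345. 180.]
side rack_sill 0.5 [ 0.5479 -0.2345  0.0404] [359. 192.]
side stub1 0.47 [ 0.6271 -0.2097  0.0936] [340. 174.]
side stub1 0.43 [ 0.6461 -0.2011  0.0911] [335. 173.]
```

View pics/s9.png

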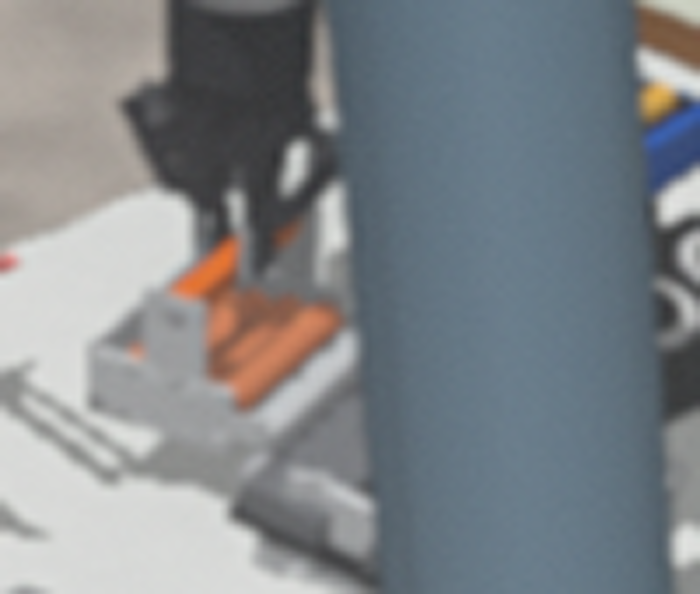

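The lip (crop (300,400)) sits just above the rack's high end, about 7 mm up. I'll lower it gently.

Request:
{"name": "apply_moves", "arguments": {
  "commands": [
    [[0,2,0,0,0],[0,4,0,0,0],[0,5,0,0,0],[0,5,0,0,0],[0,5,0,0,0]]
  ]
}}

```text
clock: 16.55
position: [0.6548, -0.1988, 0.113]
eef_rot: [-1.571, 0.0, -1.301]
wrist_force: [-1.0, 0.9, -5.9]
width: 0.0145
```

Request:
{"name": "apply_moves", "arguments": {
  "commands": [
    [[0,1,0,0,0],[0,1,0,0,0],[0,1,0,0,0]]
  ]
}}

```text
clock: 16.85
position: [0.6548, -0.1988, 0.1121]
eef_rot: [-1.571, 0.0, -1.301]
wrist_force: [0.6, 0.1, -6.6]
width: 0.0146
```

Request:
{"name": "apply_moves", "arguments": {
  "commands": [
    [[0,1,0,0,0],[0,1,0,0,0],[0,1,0,0,0]]
  ]
}}

```text
clock: 17.15
position: [0.6548, -0.1989, 0.111]
eef_rot: [-1.571, 0.0, -1.301]
wrist_force: [-0.8, -0.7, -7.0]
width: 0.0147
```

Request:
{"name": "apply_moves", "arguments": {
  "commands": [
    [[0,1,0,0,0],[0,1,0,0,0],[0,1,0,0,0]]
  ]
}}

```text
clock: 17.45
position: [0.6548, -0.1989, 0.11]
eef_rot: [-1.571, 0.0, -1.301]
wrist_force: [-0.0, -0.7, -6.1]
width: 0.0144
```

Request:
{"name": "apply_moves", "arguments": {
  "commands": [
    [[0,1,0,0,0],[0,1,0,0,0],[0,1,0,0,0]]
  ]
}}

```text
clock: 17.75
position: [0.6549, -0.1989, 0.1092]
eef_rot: [-1.571, -0.0, -1.301]
wrist_force: [-0.2, -0.9, -5.8]
width: 0.0144
```

Run:
```python
from h import *
s=ctrl.state();print(s['clock'],s['position'],s['width'],s['wrist_force'],s['torque'],s['eef_rot'])
im2=ctrl.camera('side')
cv2.imwrite('pics/s10.png',cv2.resize(im2[140:210,300:370,::-1],None,fx=8,fy=8,interpolation=2))
```

```text
17.75 [ 0.65488294 -0.19885988  0.1091722 ] 0.014394658368425304 [-0.17131823 -0.89345067 -5.78794087] [-0.04746106 -0.05052484  0.02628354] [-1.57063673e+00 -1.04444259e-04 -1.30077675e+00]
```

View pics/s10.png

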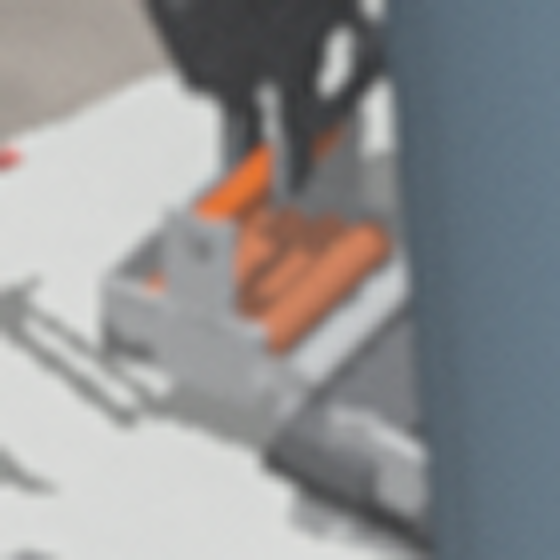

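Request:
{"name": "apply_moves", "arguments": {
  "commands": [
    [[0,1,0,0,0],[0,1,0,0,0],[0,1,0,0,0]]
  ]
}}

```text
clock: 18.1
position: [0.6552, -0.1988, 0.1089]
eef_rot: [-1.57, -0.0, -1.301]
wrist_force: [0.6, 2.4, -1.8]
width: 0.0145
```

Request:
{"name": "apply_moves", "arguments": {
  "commands": [
    [[0,1,0,0,0],[0,1,0,0,0],[0,1,0,0,0]]
  ]
}}

```text
clock: 18.4
position: [0.6556, -0.1988, 0.1085]
eef_rot: [-1.569, -0.001, -1.301]
wrist_force: [-0.7, 3.9, 5.9]
width: 0.0146
```

Request:
{"name": "apply_moves", "arguments": {
  "commands": [
    [[0,1,0,0,0],[0,1,0,0,0],[0,1,0,0,0]]
  ]
}}

```text
clock: 18.7
position: [0.6559, -0.1988, 0.1083]
eef_rot: [-1.569, -0.001, -1.301]
wrist_force: [-0.2, 4.8, 9.2]
width: 0.0146
```

Run:
```python
from h import *
s=ctrl.state();print(s['clock'],s['position'],s['width'],s['wrist_force'],s['torque'],s['eef_rot'])
im2=ctrl.camera('side')
cv2.imwrite('pics/s11.png',cv2.resize(im2[140:210,300:370,::-1],None,fx=8,fy=8,interpolation=2))
```

```text
18.7 [ 0.65594464 -0.19877288  0.10829702] 0.014577131033219344 [-0.16645948  4.79756349  9.17130757] [ 0.56614012  0.6941859  -0.03614128] [-1.56854303e+00 -1.12995063e-03 -1.30055277e+00]
```

View pics/s11.png

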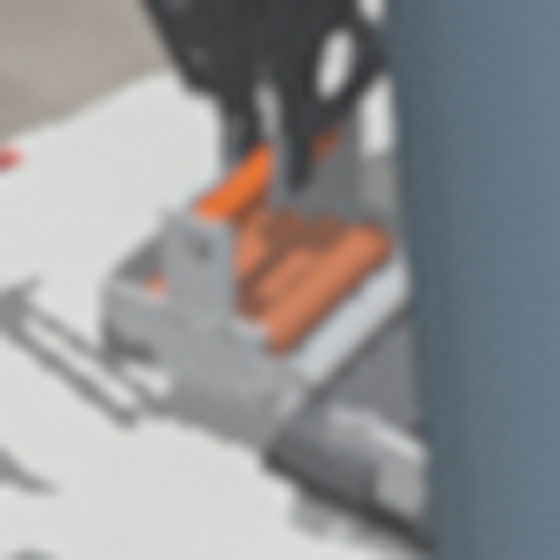

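The lip is on the sill with about 15 N. I'll ease that off and slide in until the front foot meets the rack end.

Request:
{"name": "apply_moves", "arguments": {
  "commands": [
    [[0,-1.5,0,0,0],[0,-2.5,-1,0,0],[0,-2.5,-2,0,0],[0,-2.5,-3,0,0],[0,-2.5,-4,0,0],[0,-2.5,-5,0,0],[0,-2.5,-5,0,0]]
  ]
}}

```text
clock: 19.45
position: [0.6523, -0.2004, 0.1098]
eef_rot: [-1.565, -0.003, -1.301]
wrist_force: [6.0, 2.0, 2.3]
width: 0.0143
```

Request:
{"name": "apply_moves", "arguments": {
  "commands": [
    [[0,0,-1,0,0],[0,0,-2,0,0],[0,0,-2,0,0],[0,0,-2,0,0]]
  ]
}}

```text
clock: 19.85
position: [0.6507, -0.2011, 0.1101]
eef_rot: [-1.564, -0.003, -1.301]
wrist_force: [7.9, 3.3, 2.9]
width: 0.0145
```

Request:
{"name": "apply_moves", "arguments": {
  "commands": [
    [[0,0,-1,0,0],[0,0,-2,0,0],[0,0,-2,0,0],[0,0,-2,0,0]]
  ]
}}

```text
clock: 20.25
position: [0.6491, -0.2017, 0.1104]
eef_rot: [-1.563, -0.004, -1.301]
wrist_force: [7.3, 3.4, 3.0]
width: 0.0146
```

Run:
```python
from h import *
s=ctrl.state();print(s['clock'],s['position'],s['width'],s['wrist_force'],s['torque'],s['eef_rot'])
im2=ctrl.camera('side')
cv2.imwrite('pics/s12.png',cv2.resize(im2[140:210,300:370,::-1],None,fx=8,fy=8,interpolation=2))
for l in('tray_handle','tray_lip','stub1','tray'): 
    for o in look(l,'side',False):
      if o[1][1]<.05 and o[1][0]>.4: print(l,*o)
```

```text
20.25 [ 0.64910079 -0.20174231  0.11039842] 0.014613243483748904 [7.29667793 3.43929521 2.99537504] [ 0.5128172  -1.19672453  0.02377868] [-1.56324355 -0.00360803 -1.30147435]
tray_handle 0.82 [ 0.6505 -0.2041  0.1389] [335. 162.]
tray_lip 0.66 [ 0.5923 -0.219   0.0727] [348. 182.]
stub1 0.51 [ 0.6629 -0.2006  0.0778] [331. 175.]
stub1 0.49 [ 0.6183 -0.2103  0.0866] [342. 177.]
stub1 0.48 [ 0.6449 -0.2042  0.0806] [335. 176.]
stub1 0.47 [ 0.584  -0.4842 -0.0014] [393. 173.]
tray 0.56 [ 0.6472 -0.2029  0.0617] [334. 180.]
tray 0.4 [ 0.5255 -0.238   0.0031] [364. 203.]
```

View pics/s12.png

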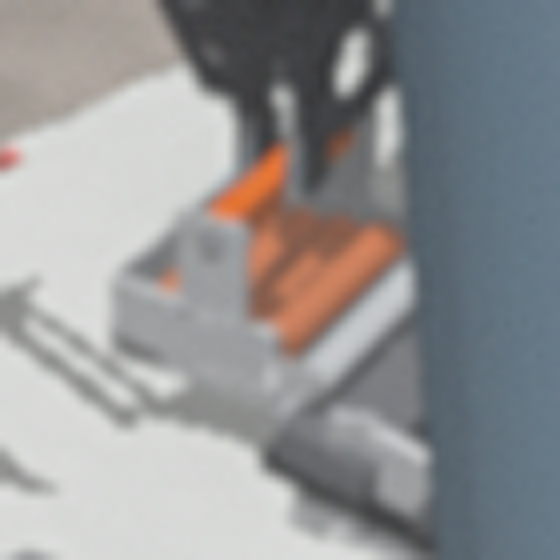

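Request:
{"name": "apply_moves", "arguments": {
  "commands": [
    [[0,-0.6,-1,0,0],[0,-1.2,-2,0,0],[0,-1.8,-3,0,0],[0,-2.4,-4,0,0],[0,-2.4,-4,0,0]]
  ]
}}

```text
clock: 21.0
position: [0.6445, -0.2027, 0.1112]
eef_rot: [-1.564, -0.003, -1.301]
wrist_force: [7.9, 0.4, -2.4]
width: 0.0146
```

```bash
cat > chk.py <<'E'
from h import *
import sys
s=ctrl.state();print(s['clock'],s['position'],s['width'],s['wrist_force'].round(1),s['torque'].round(2),s['eef_rot'].round(4))
im2=ctrl.camera('side')
cv2.imwrite(f'pics/{sys.argv[1]}.png',cv2.resize(im2[140:210,300:370,::-1],None,fx=8,fy=8,interpolation=2))
for l in sys.argv[2:]: 
    for o in look(l,'side',False):
      if o[1][1]<.05 and o[1][0]>.4: print(l,*o)
E
python3 chk.py s13 tray_handle tray_lip
```

```text
21.0 [ 0.64451041 -0.20268126  0.11122413] 0.014645639713249517 [ 7.9  0.4 -2.4] [ 0.32 -1.65  0.06] [-1.5644 -0.0027 -1.3014]
tray_handle 0.77 [ 0.6431 -0.2018  0.1384] [336. 163.]
tray_lip 0.95 [ 0.588  -0.2169  0.0746] [349. 182.]
```

View pics/s13.png

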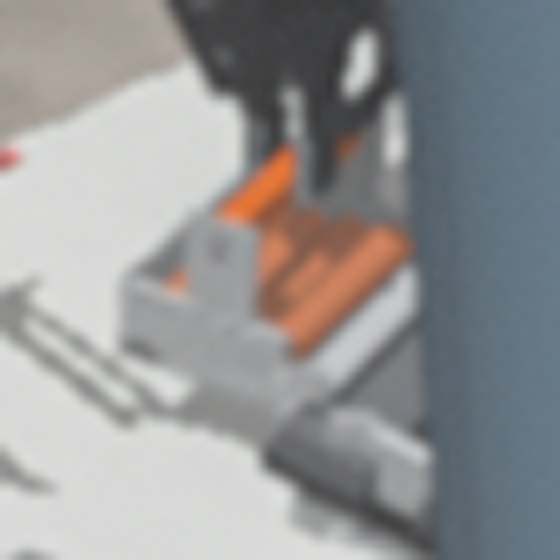

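Request:
{"name": "apply_moves", "arguments": {
  "commands": [
    [[0,-0.6,-1,0,0],[0,-1.2,-2,0,0],[0,-1.7,-3,0,0],[0,-2.2,-4,0,0],[0,-2.7,-5,0,0],[0,-3.2,-6,0,0],[0,-3.2,-6,0,0]]
  ]
}}

```text
clock: 21.85
position: [0.6402, -0.2037, 0.1137]
eef_rot: [-1.56, -0.003, -1.302]
wrist_force: [13.6, 1.6, -7.6]
width: 0.0148
```

```bash
python3 chk.py s14 tray_handle tray_lip stub1
```

```text
21.85 [ 0.64018145 -0.20372678  0.11374673] 0.014787162532908089 [13.6  1.6 -7.6] [ 0.66 -3.28 -0.01] [-1.56   -0.003  -1.3022]
tray_handle 0.75 [ 0.6413 -0.2035  0.1395] [336. 163.]
tray_handle 0.72 [ 0.5481 -0.2333  0.041 ] [359. 192.]
tray_lip 0.94 [ 0.5884 -0.2207  0.0732] [349. 182.]
stub1 0.58 [ 0.61   -0.2152  0.0895] [344. 176.]
stub1 0.54 [ 0.639  -0.2051  0.0818] [337. 176.]
stub1 0.35 [ 0.6558 -0.2007  0.0824] [333. 174.]
```

View pics/s14.png

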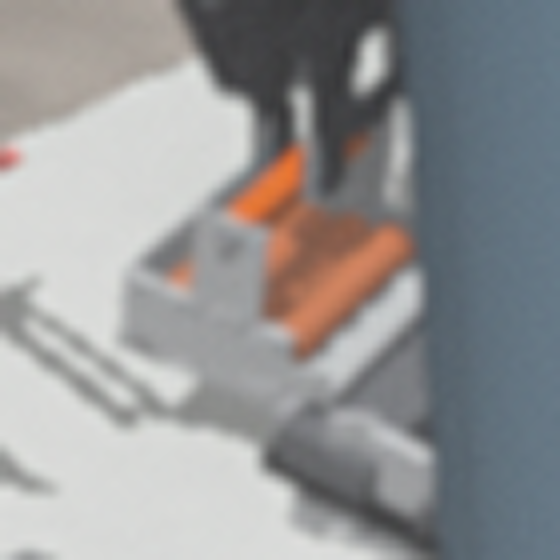

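Request:
{"name": "apply_moves", "arguments": {
  "commands": [
    [[0,-0.5,-1,0,0],[0,-1.0,-2,0,0],[0,-1.4,-3,0,0],[0,-1.4,-3,0,0]]
  ]
}}

```text
clock: 22.45
position: [0.6377, -0.2044, 0.1151]
eef_rot: [-1.559, -0.003, -1.302]
wrist_force: [14.8, 1.7, -8.7]
width: 0.0142
```

```bash
python3 chk.py s15 tray_handle tray_lip
```

```text
22.45 [ 0.63765248 -0.20440639  0.11512504] 0.014243334077587697 [14.8  1.7 -8.7] [ 0.72 -3.49 -0.  ] [-1.559  -0.0031 -1.3022]
tray_handle 0.75 [ 0.6344 -0.205   0.1398] [338. 163.]
tray_lip 0.87 [ 0.5854 -0.2202  0.0704] [350. 183.]
```

View pics/s15.png

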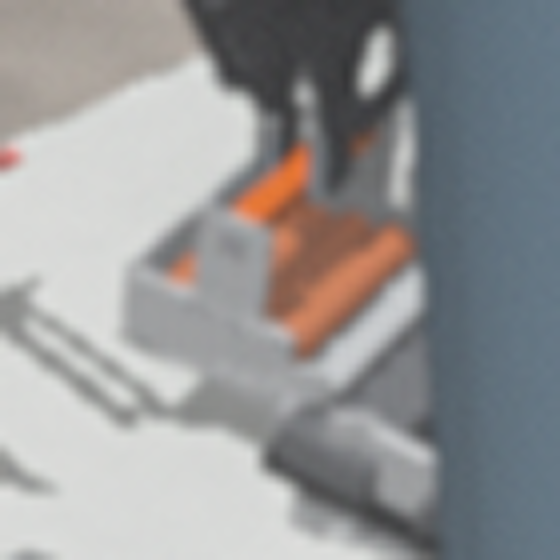

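Request:
{"name": "apply_moves", "arguments": {
  "commands": [
    [[0,-0.4,-1,0,0],[0,-0.9,-2,0,0],[0,-1.3,-3,0,0],[0,-1.7,-4,0,0],[0,-2.1,-5,0,0],[0,-2.1,-5,0,0]]
  ]
}}

```text
clock: 23.2
position: [0.6336, -0.2054, 0.1172]
eef_rot: [-1.557, -0.003, -1.302]
wrist_force: [16.9, 3.6, -10.6]
width: 0.0144
```

```bash
python3 chk.py s16 tray_handle tray_lip stub1
```

```text
23.2 [ 0.63358306 -0.20544783  0.11718087] 0.014421758262157051 [ 16.9   3.6 -10.6] [ 0.85 -4.2   0.06] [-1.5569 -0.0033 -1.3024]
tray_handle 0.6 [ 0.585  -0.2172  0.0717] [349. 183.]
tray_handle 0.59 [ 0.6342 -0.2058  0.1433] [338. 162.]
tray_lip 0.68 [ 0.5861 -0.2178  0.068 ] [349. 184.]
stub1 0.45 [ 0.6377 -0.2056  0.0883] [337. 174.]
stub1 0.42 [ 0.6123 -0.2106  0.0909] [343. 176.]
stub1 0.36 [ 0.6593 -0.1997  0.0827] [332. 174.]
```

View pics/s16.png

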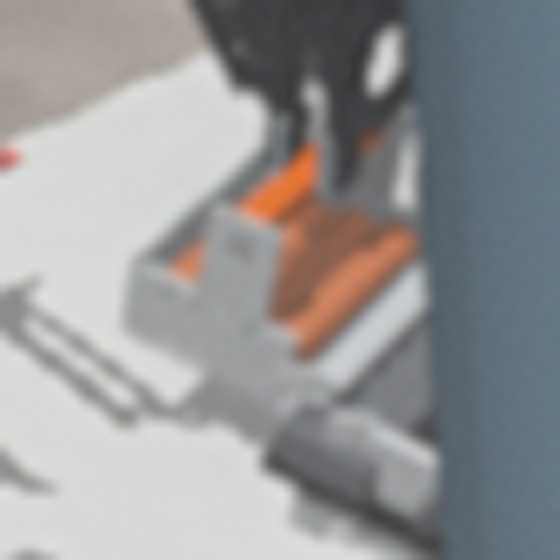

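Request:
{"name": "apply_moves", "arguments": {
  "commands": [
    [[0,-0.2,-1,0,0],[0,-0.5,-2,0,0],[0,-0.7,-3,0,0],[0,-0.9,-4,0,0],[0,-0.9,-4,0,0]]
  ]
}}

```text
clock: 23.9
position: [0.6301, -0.2065, 0.1187]
eef_rot: [-1.556, -0.004, -1.302]
wrist_force: [17.0, 3.8, -7.8]
width: 0.014
```

```bash
python3 chk.py s17 tray_lip stub1
```

```text
23.9 [ 0.63009054 -0.20646349  0.1187423 ] 0.014039714735697114 [17.   3.8 -7.8] [ 0.98 -4.12  0.03] [-1.5562 -0.0036 -1.3023]
tray_lip 0.8 [ 0.5867 -0.2204  0.0684] [349. 183.]
tray_lip 0.55 [ 0.6839  0.0095 -0.0011] [285. 212.]
stub1 0.61 [ 0.6353 -0.2077  0.0875] [338. 175.]
stub1 0.54 [ 0.6546 -0.2035  0.0898] [333. 173.]
stub1 0.52 [ 0.6116 -0.2149  0.0886] [344. 176.]
stub1 0.51 [ 0.6771 -0.1965  0.0923] [328. 170.]
```

View pics/s17.png

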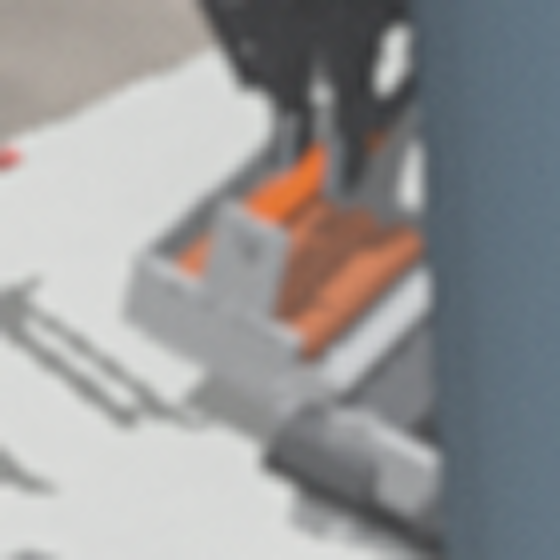

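Request:
{"name": "apply_moves", "arguments": {
  "commands": [
    [[0,-0.3,-1,0,0],[0,-0.6,-2,0,0],[0,-0.6,-2,0,0],[0,-0.6,-2,0,0],[0,-0.6,-2,0,0]]
  ]
}}

```text
clock: 24.55
position: [0.6288, -0.2068, 0.1192]
eef_rot: [-1.554, -0.004, -1.302]
wrist_force: [18.9, 4.0, -9.5]
width: 0.0144
```

```bash
python3 chk.py s18 stub1
```

```text
24.55 [ 0.62878443 -0.20680285  0.11922261] 0.014370192679272795 [18.9  4.  -9.5] [ 1.06 -4.62 -0.03] [-1.5545 -0.0038 -1.3025]
stub1 0.58 [ 0.6175 -0.2142  0.0858] [342. 176.]
stub1 0.54 [ 0.6397 -0.2042  0.0884] [336. 174.]
stub1 0.54 [ 0.5685 -0.2268  0.0706] [354. 184.]
stub1 0.47 [ 0.5989 -0.2176  0.0865] [347. 178.]
```

View pics/s18.png

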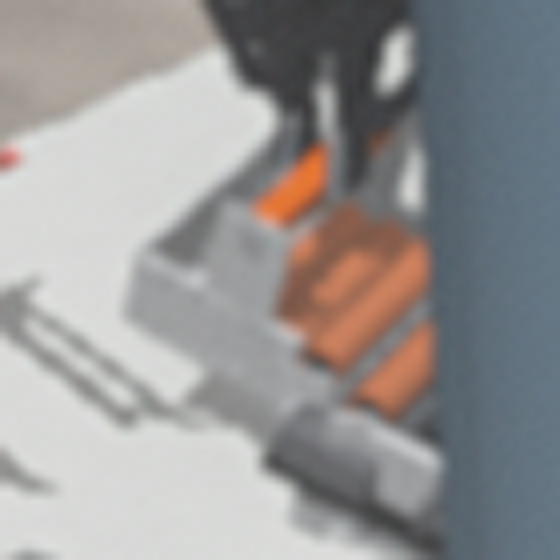

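The stubs are starting to roll, with the first one on the shelf at crop (400,370). I'll hold still and let them run.

Request:
{"name": "apply_moves", "arguments": {
  "commands": [
    [[0,0,0,0,0],[0,0,0,0,0],[0,0,0,0,0],[0,0,0,0,0],[0,0,0,0,0],[0,0,0,0,0]]
  ]
}}

```text
clock: 25.25
position: [0.6287, -0.2068, 0.1193]
eef_rot: [-1.555, -0.004, -1.302]
wrist_force: [19.8, 3.9, -10.7]
width: 0.0143
```

```bash
python3 chk.py s19 stub1
python3 - <<'E'
from h import *
im=ctrl.camera('top');cv2.imwrite('pics/t19.png',cv2.resize(im[150:250,350:450,::-1],None,fx=6,fy=6,interpolation=2))
for o in look('stub1','top'): pass
E
```

```text
25.25 [ 0.62872359 -0.20679009  0.11925154] 0.014342358362943584 [ 19.8   3.9 -10.7] [ 1.13 -4.63 -0.01] [-1.5546 -0.0037 -1.3025]
top stub1 0.69 [ 0.4868 -0.2441  0.035 ] [397. 219.]
top stub1 0.47 [ 0.5177 -0.2388  0.0418] [396. 209.]
top stub1 0.42 [ 0.5084 -0.2391  0.0615] [397. 211.]
```

View pics/s19.png

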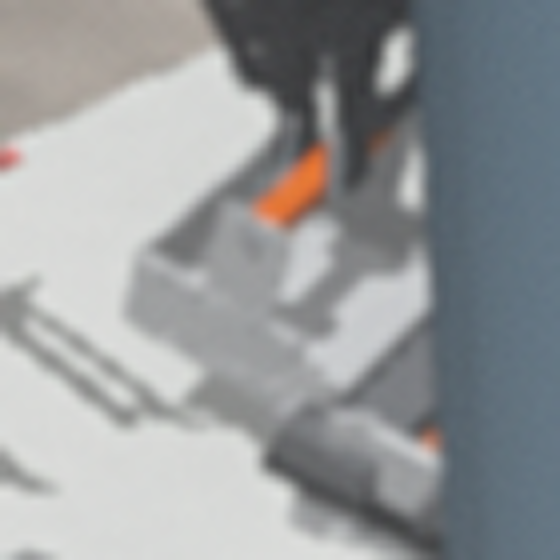

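View pics/t19.png

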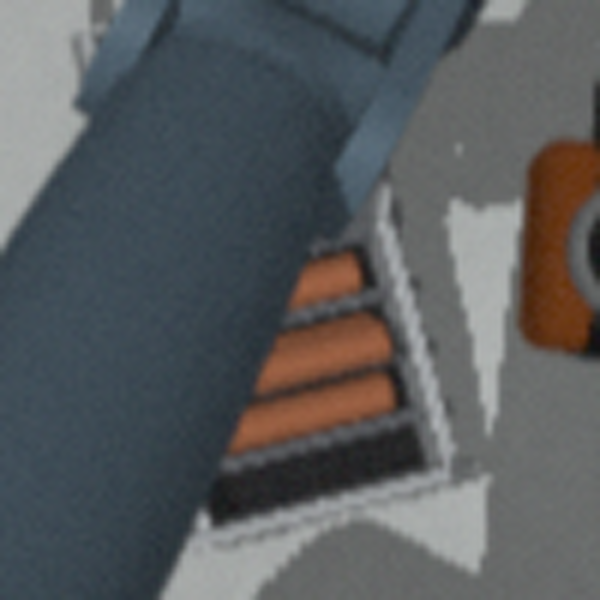

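The tray is empty. The top view shows stubs in grooves 4, 3 and 2, and groove 1 is empty (crop (320,470)). The fourth stub may still be rolling, so I'll wait and look again.

Request:
{"name": "apply_moves", "arguments": {
  "commands": [
    [[0,0,0,0,0],[0,0,0,0,0],[0,0,0,0,0],[0,0,0,0,0]]
  ]
}}

```text
clock: 25.85
position: [0.6287, -0.2068, 0.1193]
eef_rot: [-1.555, -0.004, -1.302]
wrist_force: [18.7, 3.9, -9.3]
width: 0.0145
```

Run:
```python
from h import *
im=ctrl.camera('top');cv2.imwrite('pics/t20.png',cv2.resize(im[150:250,350:450,::-1],None,fx=6,fy=6,interpolation=2))
for o in look('stub1','top'): pass
S=np.array([.606,-.215]);u=np.array([.9638,.2667])
for k,x in zip((1,2,3,4),(-.0747,-.0421,-.0095,.0231)): print(k,S+u*(x-.0838))
```

```text
top stub1 0.7 [ 0.5159 -0.2369  0.0396] [395. 210.]
top stub1 0.65 [ 0.4867 -0.2428  0.0359] [397. 219.]
top stub1 0.6 [ 0.454  -0.2556  0.031 ] [401. 230.]
top stub1 0.58 [ 0.5491 -0.2273  0.0511] [392. 199.]
1 [ 0.4532377  -0.25727195]
2 [ 0.48465758 -0.24857753]
3 [ 0.51607746 -0.23988311]
4 [ 0.54749734 -0.23118869]
```

View pics/t20.png

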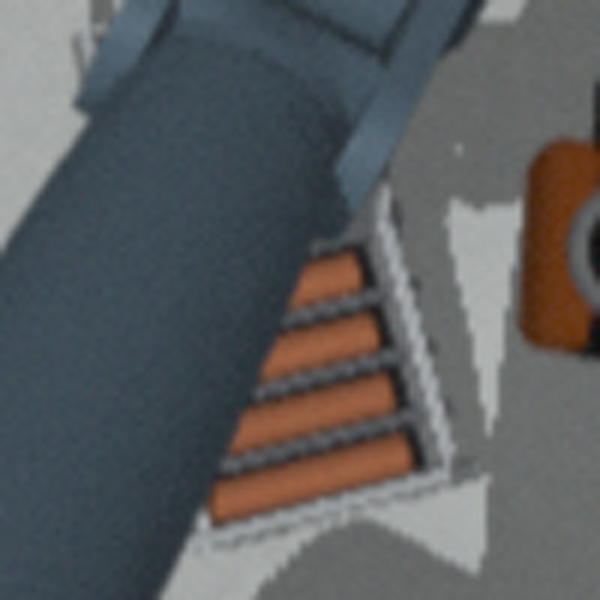

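All four grooves hold a stub; the networks agree within about 4 mm of the computed groove points. Now I'll back off and lift away.

Run:
```python
from h import *
B=(.6287+.014*.9638,-.2068+.014*.2667,.205,.27)
print(B)
cmd([(.53,-.1,.205,-.08),(.58,.0238,.20,-.08)],base=B)
cmd([(.58,.0238,.20,-.08)],base=(.53,-.1,.205,-.08))
```

```text
(0.6421932, -0.2030662, 0.205, 0.27)
[-129.3    0.   -80.6] 0.35
[-235.2    5.     0.6] 0.35
[-127.4    5.    39.9] 0.0
```

Request:
{"name": "apply_moves", "arguments": {
  "commands": [
    [[0,0,2,0,0],[0,0,4,0,0],[0,0,7,0,0],[0,-1,10,0,0],[0,-3,13,0,0],[0,-7,16,0,0],[0,-15,18,0,0],[0,-28,19,0,0],[0,-43,19,0,0],[0,-60,19,0,0],[0,-74,19,0,0],[0,-83,19,0,0],[0,-86,19,0,0],[0,-86,19,0,0]]
  ]
}}

```text
clock: 27.35
position: [0.6414, -0.2027, 0.2056]
eef_rot: [-1.57, -0.0, -1.301]
wrist_force: [-0.5, -0.2, -4.1]
width: 0.0145
```

Run:
```python
from h import *
s=ctrl.state();print(s['clock'],s['position'],s['width'],s['wrist_force'].round(1),s['eef_rot'].round(4))
cmd([(.53,-.1,.205,-.08),(.575,.0245,.2,-.08)])
im2=ctrl.camera('side')
cv2.imwrite('pics/s21.png',cv2.resize(im2[110:230,290:410,::-1],None,fx=5,fy=5,interpolation=2))
for l in('tray_handle','tray_lip','tray'):
    for o in look(l,'side',False):
      if o[1][2]>.1: print(l,*o)
```

```text
27.35 [ 0.64138019 -0.20265252  0.20563997] 0.014507643839064792 [-0.5 -0.2 -4.1] [-1.5704e+00 -4.0000e-04 -1.3008e+00]
[-128.6    0.6  -80. ] 0.35
[-236.6    5.6   -3.4] 0.35
tray_handle 0.97 [ 0.6428 -0.2044  0.2291] [337. 141.]
tray_lip 0.68 [ 0.592  -0.2187  0.1598] [349. 162.]
tray 0.76 [ 0.6469 -0.2022  0.1556] [335. 158.]
```

View pics/s21.png

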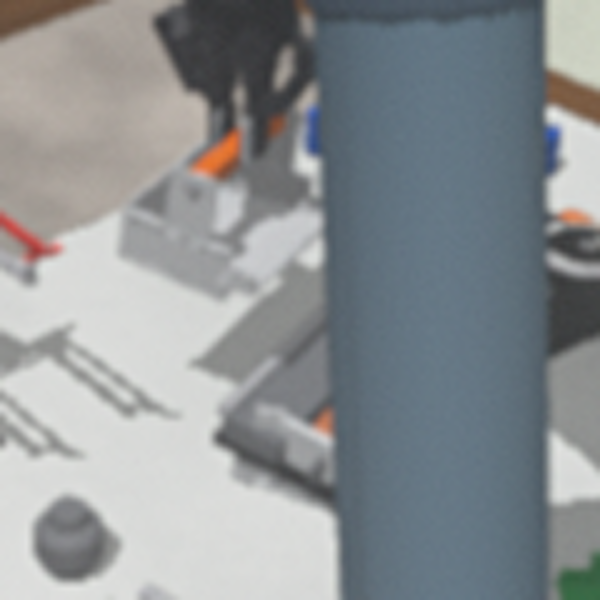

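Request:
{"name": "apply_moves", "arguments": {
  "commands": [
    [[-3,0,-2,0.02,0],[-10,0,-6,0.05,0],[-20,0,-13,0.08,0],[-33,0,-21,0.11,0],[-48,0,-30,0.15,0],[-64,0,-40,0.19,0],[-80,0,-50,0.23,0],[-96,0,-60,0.27,0],[-112,0,-67,0.31,0],[-128,0,-68,0.35,0],[-144,1,-64,0.35,0],[-160,2,-56,0.35,0],[-176,3,-46,0.35,0],[-191,4,-36,0.35,0],[-205,5,-26,0.35,0],[-217,5,-17,0.35,0],[-226,5,-10,0.35,0],[-233,5,-5,0.35,0],[-236.5,5.5,-3.5,0.35,0],[-236.5,5.5,-3.5,0.35,0]]
  ]
}}

```text
clock: 29.55
position: [0.5748, 0.0247, 0.1996]
eef_rot: [-1.571, -0.0, -1.65]
wrist_force: [-0.2, -0.5, -3.1]
width: 0.0145
```

Run:
```python
from h import *
s=ctrl.state();print(s['clock'],s['position'],s['width'],s['wrist_force'].round(1),s['eef_rot'].round(4))
ims=ctrl.camera('side');imt=ctrl.camera('top')
cv2.imwrite('pics/s22.png',np.hstack([cv2.resize(ims[130:230,240:340,::-1],None,fx=4,fy=4,interpolation=2),cv2.resize(imt[90:190,270:370,::-1],None,fx=4,fy=4,interpolation=2)]))
for n in('side','top'):
  for l in('tray_handle','tray_lip','tray','hook_seat','hook'):
    for o in look(l,n,False):
      if o[1][2]>.1 or l=='hook': print(n,l,*o)
```

```text
29.55 [0.574812   0.02465308 0.19956243] 0.0144804455733278 [-0.2 -0.5 -3.1] [-1.5711e+00 -1.0000e-04 -1.6504e+00]
side tray_handle 0.7 [0.5772 0.0225 0.2266] [300. 173.]
side tray_handle 0.29 [0.6862 0.0166 0.2077] [280. 164.]
side tray 0.85 [0.5824 0.0236 0.1471] [299. 193.]
side hook_seat 0.6 [0.6846 0.015  0.2065] [281. 164.]
side hook 0.57 [ 4.253e-01 -2.200e-03 -2.000e-04] [338. 247.]
side hook 0.15 [ 0.5165 -0.2412  0.0377] [367. 196.]
top hook_seat 0.93 [0.6858 0.0144 0.2038] [315. 141.]
```

View pics/s22.png

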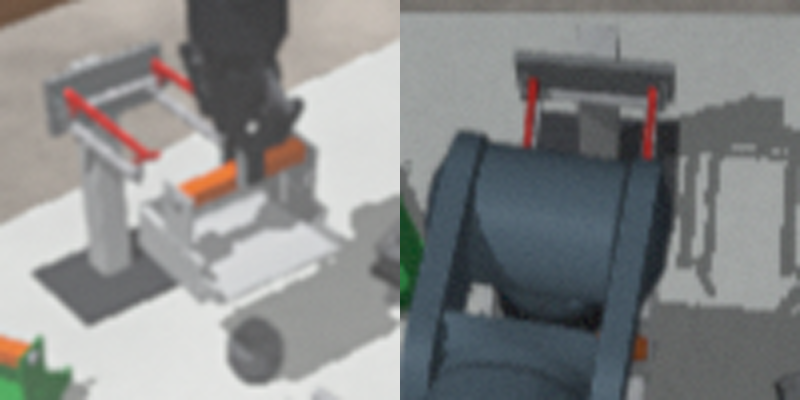

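Run:
```python
from h import *
for z in (.2266,.2285):
  for p in ((185,192),(303,148)):
    print(z,ray('side',((p[0]+.5)/4-.5+240,(p[1]+.5)/4-.5+130),z))
ims=cv2.imread('pics/s22.png')[:,:400]
cv2.imwrite('pics/s22b.png',cv2.resize(ims[100:260,130:350],None,fx=3.4,fy=3.4,interpolation=2))
```

```text
0.2266 [0.58631111 0.07155396 0.2266    ]
0.2266 [ 0.57164747 -0.03714152  0.2266    ]
0.2285 [0.58407181 0.07325482 0.2285    ]
0.2285 [ 0.56944818 -0.03514409  0.2285    ]
```

View pics/s22b.png

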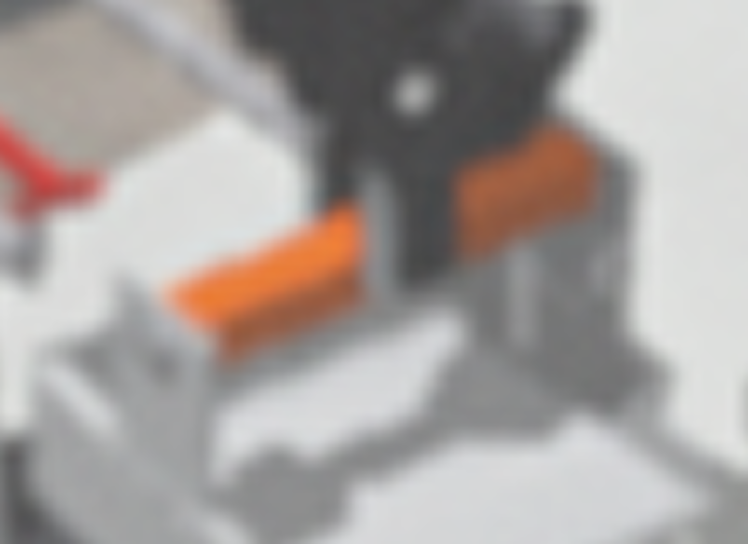

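Request:
{"name": "apply_moves", "arguments": {
  "commands": [
    [[0,3,2,0,0],[0,7,8,0,0],[0,10,16,0,0],[0,10.5,24,0,0],[0,10.5,31,0,0],[0,10.5,35,0,0],[0,10.5,36,0,0],[0,10.5,36,0,0]]
  ]
}}

```text
clock: 30.95
position: [0.6109, 0.0215, 0.1892]
eef_rot: [-1.571, 0.0, -1.651]
wrist_force: [-0.2, 0.8, -3.4]
width: 0.0141
```

Run:
```python
from h import *
s=ctrl.state();print(s['clock'],s['position'],s['width'],s['wrist_force'].round(1),s['eef_rot'].round(4))
ims=ctrl.camera('side')
cv2.imwrite('pics/s23.png',cv2.resize(ims[130:220,240:340,::-1],None,fx=7,fy=6.6,interpolation=2))
for n in('side',):
  for l in('tray_handle','tray','hook_seat'):
    for o in look(l,n,False):
      if o[1][2]>.1 or l=='hook': print(n,l,*o)
```

```text
30.95 [0.61087054 0.02154896 0.18921649] 0.01411968702423834 [-0.2  0.8 -3.4] [-1.5709  0.     -1.6508]
side tray_handle 0.96 [0.6095 0.0207 0.2164] [294. 171.]
side tray_handle 0.41 [0.5614 0.0236 0.1467] [304. 196.]
side tray 0.68 [0.6189 0.0201 0.1355] [293. 190.]
side hook_seat 0.56 [0.6805 0.0167 0.2073] [281. 164.]
```

View pics/s23.png

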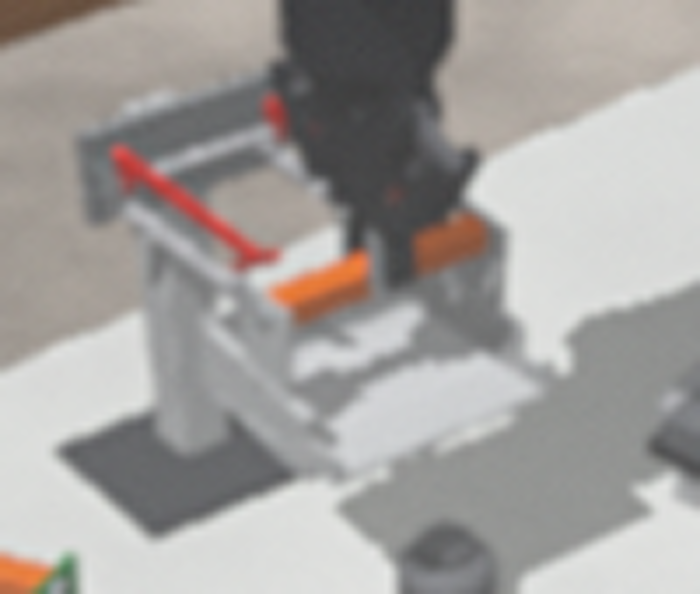

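Request:
{"name": "apply_moves", "arguments": {
  "commands": [
    [[0,0,3,0,0],[0,0,7,0,0],[0,0,11,0,0],[0,0,15,0,0],[0,0,19,0,0],[0,0,22,0,0],[0,0,22,0,0]]
  ]
}}

```text
clock: 31.85
position: [0.633, 0.0197, 0.1891]
eef_rot: [-1.571, -0.0, -1.651]
wrist_force: [-0.8, 0.3, -3.4]
width: 0.0144
```

```bash
cat > chk2.py <<'E'
from h import *
import sys
s=ctrl.state();print(s['clock'],s['position'],s['width'],s['wrist_force'].round(1),s['torque'].round(2),s['eef_rot'].round(4))
ims=ctrl.camera('side')
cv2.imwrite(f'pics/{sys.argv[1]}.png',cv2.resize(ims[130:220,240:340,::-1],None,fx=7,fy=6.6,interpolation=2))
for l in sys.argv[2:]:
    for o in look(l,'side',False):
      if o[1][2]>.1: print(l,*o)
E
python3 chk2.py s24 tray_handle
```

```text
31.85 [0.63304911 0.01971172 0.18908138] 0.014434073711721663 [-0.8  0.3 -3.4] [-0.03  0.03  0.03] [-1.5707 -0.     -1.6508]
tray_handle 0.8 [0.6319 0.0183 0.2159] [290. 168.]
```

View pics/s24.png

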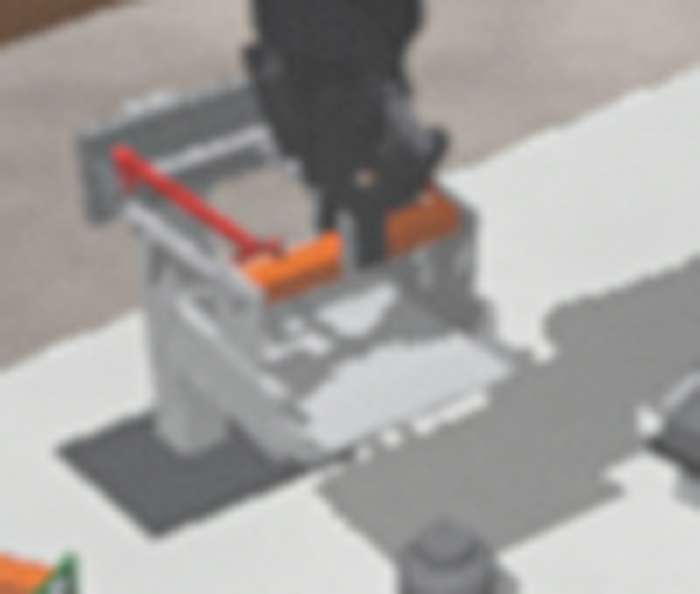

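Request:
{"name": "apply_moves", "arguments": {
  "commands": [
    [[0,0,3,0,0],[0,0,6,0,0],[0,0,9,0,0],[0,0,12,0,0],[0,0,12,0,0]]
  ]
}}

```text
clock: 32.45
position: [0.6451, 0.0187, 0.1892]
eef_rot: [-1.57, 0.0, -1.651]
wrist_force: [-0.4, 0.7, -3.8]
width: 0.0149
```

Request:
{"name": "apply_moves", "arguments": {
  "commands": [
    [[0,0,3,0,0],[0,0,6,0,0],[0,0,9,0,0],[0,0,12,0,0],[0,0,12,0,0]]
  ]
}}

```text
clock: 32.95
position: [0.6571, 0.0178, 0.1892]
eef_rot: [-1.57, 0.0, -1.651]
wrist_force: [-0.2, -0.1, -4.2]
width: 0.0146
```

```bash
python3 chk2.py s25 tray_handle
```

```text
32.95 [0.65711058 0.01780266 0.18922228] 0.014551221290565748 [-0.2 -0.1 -4.2] [ 0.03  0.1  -0.02] [-1.5702  0.     -1.6508]
tray_handle 0.68 [0.6829 0.0157 0.2067] [281. 164.]
tray_handle 0.62 [0.656  0.0175 0.2128] [286. 166.]
```

View pics/s25.png

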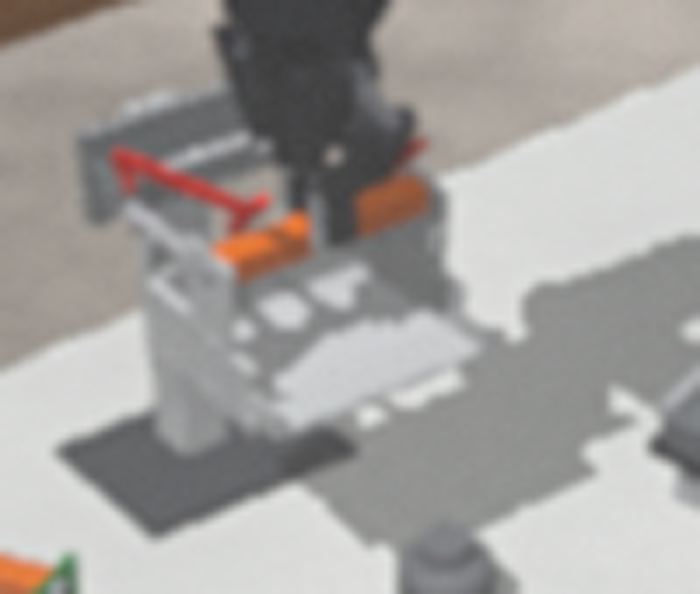

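Request:
{"name": "apply_moves", "arguments": {
  "commands": [
    [[0,0,3,0,0],[0,0,7,0,0],[0,0,11,0,0],[0,0,15,0,0],[0,0,18,0,0],[0,0,20,0,0],[0,0,20,0,0]]
  ]
}}

```text
clock: 33.75
position: [0.677, 0.0162, 0.1892]
eef_rot: [-1.57, 0.0, -1.651]
wrist_force: [1.6, -0.6, -3.9]
width: 0.0144
```

Request:
{"name": "apply_moves", "arguments": {
  "commands": [
    [[0,0,3,0,0],[0,0,7,0,0],[0,0,11,0,0],[0,0,15,0,0],[0,0,19,0,0],[0,0,21,0,0],[0,0,21,0,0]]
  ]
}}

```text
clock: 34.45
position: [0.6978, 0.0145, 0.1891]
eef_rot: [-1.57, 0.0, -1.651]
wrist_force: [-0.1, 0.4, -3.9]
width: 0.0147
```

```bash
python3 chk2.py s26 tray_handle
```

```text
34.45 [0.6978408  0.01451428 0.18911064] 0.014658470510689064 [-0.1  0.4 -3.9] [-0.01 -0.    0.03] [-1.5704  0.     -1.6509]
tray_handle 0.95 [0.6971 0.0107 0.2143] [279. 160.]
tray_handle 0.59 [0.6827 0.0154 0.2065] [281. 164.]
```

View pics/s26.png

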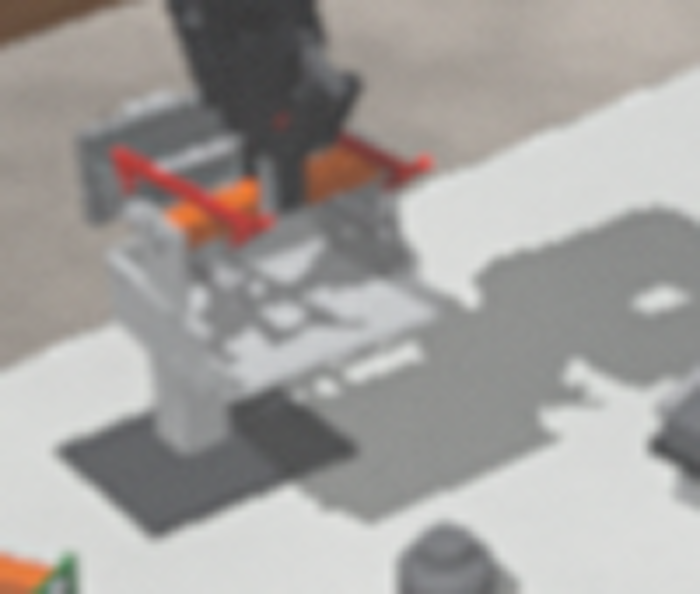

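Both keeper arms have come down in front of the bar, with the noses at crop (250,230) and (415,165). Now I'll lower the tray onto the prongs.

Request:
{"name": "apply_moves", "arguments": {
  "commands": [
    [[0,2,0,0,0],[0,4,0,0,0],[0,6,0,0,0],[0,8,0,0,0],[0,8,0,0,0]]
  ]
}}

```text
clock: 35.05
position: [0.6973, 0.0146, 0.1808]
eef_rot: [-1.571, 0.0, -1.651]
wrist_force: [-0.2, 0.8, -3.5]
width: 0.0146
```

Request:
{"name": "apply_moves", "arguments": {
  "commands": [
    [[0,1,0,0,0],[0,2,0,0,0],[0,2,0,0,0],[0,2,0,0,0]]
  ]
}}

```text
clock: 35.45
position: [0.6975, 0.0146, 0.1793]
eef_rot: [-1.571, -0.0, -1.651]
wrist_force: [0.5, -0.9, -3.2]
width: 0.0146
```

Request:
{"name": "apply_moves", "arguments": {
  "commands": [
    [[0,1,0,0,0],[0,2,0,0,0],[0,2,0,0,0],[0,2,0,0,0]]
  ]
}}

```text
clock: 35.85
position: [0.6974, 0.0146, 0.1771]
eef_rot: [-1.571, -0.0, -1.651]
wrist_force: [1.0, 0.2, -3.5]
width: 0.0146
```

Request:
{"name": "apply_moves", "arguments": {
  "commands": [
    [[0,1,0,0,0],[0,1,0,0,0],[0,1,0,0,0]]
  ]
}}

```text
clock: 36.15
position: [0.6976, 0.0146, 0.1763]
eef_rot: [-1.571, 0.0, -1.651]
wrist_force: [0.9, 0.5, -2.5]
width: 0.0146
```

Request:
{"name": "apply_moves", "arguments": {
  "commands": [
    [[0,1,0,0,0],[0,1,0,0,0],[0,1,0,0,0]]
  ]
}}

```text
clock: 36.45
position: [0.6977, 0.0146, 0.1762]
eef_rot: [-1.57, -0.0, -1.651]
wrist_force: [-2.7, -0.1, 4.2]
width: 0.0148
```

```bash
python3 chk2.py s27 tray_handle tray hook_seat
```

```text
36.45 [0.69766082 0.01457143 0.17615023] 0.014798581222274551 [-2.7 -0.1  4.2] [0.04 0.5  0.  ] [-1.5701e+00 -1.0000e-04 -1.6507e+00]
tray_handle 0.77 [0.6966 0.0161 0.2015] [278. 164.]
tray 0.73 [0.7019 0.0119 0.1245] [280. 182.]
hook_seat 0.63 [0.6818 0.015  0.2061] [281. 164.]
```

View pics/s27.png

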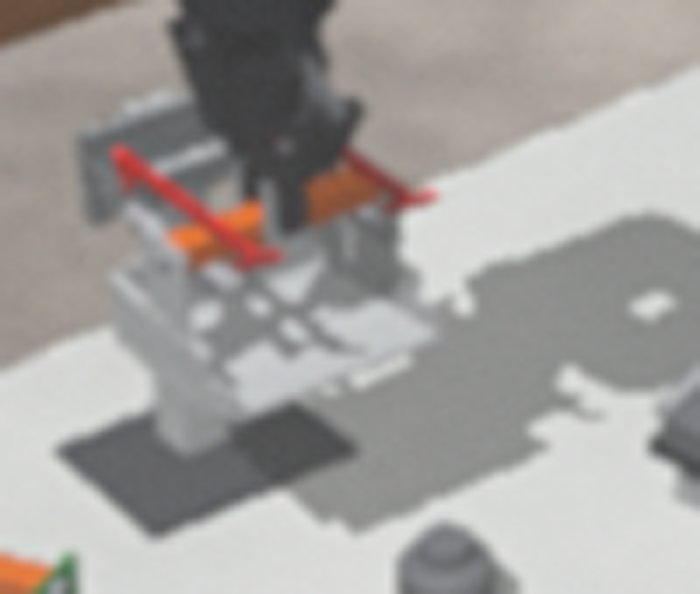

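Seated on the prongs and the keeper is down. I'll let go and retreat straight up.

Request:
{"name": "apply_moves", "arguments": {
  "commands": [
    [[0,-1,0,0,0],[0,-1,0,0,0.15],[0,-1,0,0,0.2],[0,-1,0,0,0.3],[0,-1,0,0,0.45],[0,-1,0,0,0.45],[0,-1,0,0,0.45],[0,-1,0,0,0.45]]
  ]
}}

```text
clock: 37.45
position: [0.6975, 0.0146, 0.1762]
eef_rot: [-1.571, 0.0, -1.651]
wrist_force: [0.3, 0.2, 0.6]
width: 0.0383
```

```bash
python3 chk2.py s28 tray_handle tray hook_seat
```

```text
37.45 [0.69748507 0.01459109 0.17615724] 0.03832212480434975 [0.3 0.2 0.6] [-0.01 -0.02  0.05] [-1.5708  0.     -1.6508]
tray_handle 0.88 [0.6986 0.0125 0.2002] [279. 164.]
tray 0.92 [0.6982 0.0108 0.1253] [280. 182.]
tray 0.39 [0.6821 0.0178 0.2042] [281. 165.]
```

View pics/s28.png

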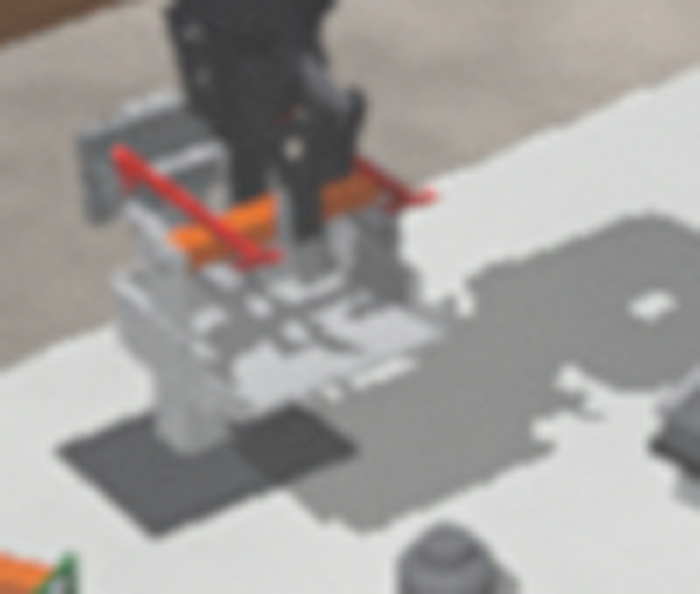

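Request:
{"name": "apply_moves", "arguments": {
  "commands": [
    [[0,-3,0,0,0.45],[0,-8,0,0,0.45],[0,-15,0,0,0.45],[0,-25,0,0,0.45],[0,-40,0,0,0.45],[0,-60,0,0,0.45],[0,-85,0,0,0.45],[0,-115,0,0,0.45],[0,-150,0,0,0.45],[0,-180,-30,0,0.45],[0,-180,-80,0,0.45],[0,-180,-130,0,0.45],[-50,-180,-180,0,0.45],[-100,-180,-230,0,0.45],[-150,-180,-260,0,0.45],[-200,-180,-260,0,0.45],[-250,-180,-260,0,0.45],[-250,-180,-260,0,0.45],[-250,-180,-260,0,0.45],[-250,-180,-260,0,0.45]]
  ]
}}

```text
clock: 39.65
position: [0.4581, 0.2852, 0.3573]
eef_rot: [-1.57, 0.0, -1.649]
wrist_force: [-0.4, 0.2, 0.6]
width: 0.0385
```

Run:
```python
from h import *
s=ctrl.state();print(s['clock'],s['position'],s['wrist_force'].round(1))
a=ctrl.camera('side');b=ctrl.camera('top')
cv2.imwrite('pics/s29.png',np.hstack([cv2.resize(a[130:230,240:340,::-1],(390,390),interpolation=2),cv2.resize(b[90:250,290:450,::-1],(390,390),interpolation=2)]))
for n in('side','top'):
  for l in('tray_handle','tray','hook_seat','stub1','gland','wrench','gauges','pliers'):
    for o in look(l,n,False):
      if l not in('tray_handle','tray') or o[1][2]>.1: print(n,l,*o)
```

```text
39.65 [0.45807015 0.28518853 0.3572957 ] [-0.4  0.2  0.6]
side tray_handle 0.96 [0.6984 0.0142 0.2028] [278. 163.]
side tray 0.72 [0.6985 0.0138 0.1247] [280. 182.]
side hook_seat 0.57 [0.6804 0.0127 0.2063] [282. 164.]
side stub1 0.64 [ 0.5141 -0.2402  0.0407] [367. 196.]
side stub1 0.43 [ 0.5456 -0.2304  0.0477] [359. 191.]
side stub1 0.4 [ 0.4811 -0.2498  0.0313] [375. 201.]
side stub1 0.19 [0.6831 0.0107 0.0018] [285. 212.]
side gland 0.61 [0.5874 0.0019 0.0025] [304. 223.]
side wrench 0.96 [ 0.4217 -0.0012 -0.0016] [338. 248.]
side gauges 0.73 [ 0.5855 -0.4843 -0.0015] [393. 173.]
side pliers 0.6 [0.5977 0.4731 0.0018] [178. 294.]
side pliers 0.42 [ 0.4822 -0.2475  0.0359] [375. 200.]
top tray_handle 0.9 [0.6977 0.0171 0.2074] [314. 136.]
top tray 0.77 [0.6998 0.0129 0.1251] [316. 145.]
top hook_seat 0.65 [0.6864 0.0192 0.2038] [314. 140.]
top stub1 0.8 [ 0.4851 -0.2432  0.0347] [397. 220.]
top stub1 0.64 [ 0.4538 -0.2538  0.0354] [401. 229.]
top stub1 0.51 [ 0.5185 -0.2381  0.0413] [395. 209.]
top stub1 0.5 [ 0.5493 -0.2247  0.0482] [391. 199.]
top gland 0.66 [ 0.599   0.0044 -0.0013] [319. 187.]
top wrench 0.84 [ 0.4222  0.0043 -0.0017] [319. 240.]
top wrench 0.52 [ 0.5158 -0.2374  0.0419] [395. 210.]
top wrench 0.43 [ 0.5165 -0.2378  0.0393] [395. 210.]
top gauges 0.88 [ 0.5882 -0.4782 -0.0022] [465. 191.]
top pliers 0.27 [ 0.4557 -0.258   0.0341] [402. 229.]
```

View pics/s29.png

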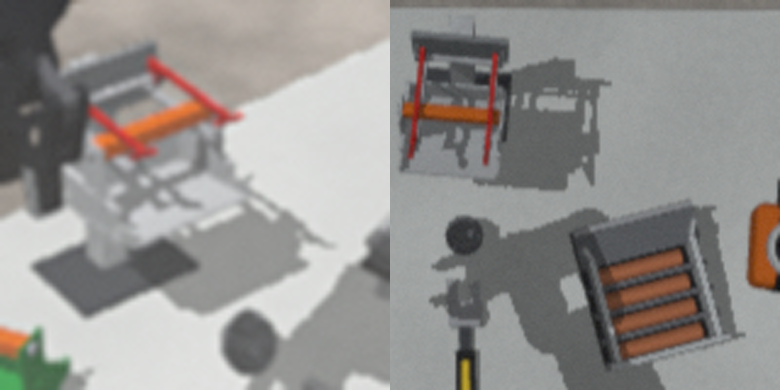

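The tray hangs on the prongs with the keeper arms down in front of the bar, and all four grooves are filled. The robot is clear. I'm handing the job in.

```bash
python3 -c "
from station import ctrl
print(ctrl.close_job())"
```

```text
the job is handed in; nothing more can be done
None
```

The four stubs are in the rack, one in each groove. The empty tray hangs on the double hook with the keeper down, and I handed the job in at about 40 s of the 67 s. I got no verdict back.

**What I did:**
- **Grasp:** The first try closed just above the handle bar, because the fingertips looked about 18 mm shorter than the reported TCP. The tray did not move, and a deeper second grasp held.
- **Pour:** The tool can't tilt through this interface. I set the lip on the sill, slid in until the tray stopped against the rack (by my estimate, the front foot on its end), and pushed the handle forward so the tray tipped about the sill. At about 8–10 degrees all four stubs rolled out.
- **Hang:** I pushed in under the keeper, which lifted and fell in front of the bar, then lowered the tray onto the prongs and let go.

**Last checks:**
- **Stubs:** The top camera puts them within about 4 to 7 mm of the groove points I computed (limit 13 mm) and lying along the grooves. The side camera picked out only three of the four.
- **Tray:** The handle is about 14 mm behind the seat and within a few mm sideways. Its height read 0.203 m from one camera and 0.207 m from the other (seat 0.205 m). The tray looks level and the keeper looks down, judged from the pictures only.
- **Forces:** The highest wrist force in the printed readings was about 22 N, while tipping. I never measured the tray-to-rack force itself.
- **Bystanders:** I steered clear of all four. At the end the gland read about 12 mm apart between the two cameras, and I only had solid readings for the pliers from one camera. The gland, wrench and gauges look undisturbed in the pictures; the pliers were outside the last crops.

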